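# Tighten the boxed-in gland nut with a ring spanner

### The arm

A 7-joint arm with a two-finger parallel gripper is mounted at the origin on a cart in front of the work surface, level with it; the furniture and walls round the work are solid. World frame = base frame: x ahead of the robot, y to its left, z up, the work surface at z = 0. Lengths are in m, angles in degrees, forces in N, time in s.
With the tool pointing down it reaches from about 0.425 to 0.875 m from the base axis. Payload 4.7 kg.
Tool frame: the origin (TCP) lies on the centre line of the jaws, within the pads' length; the fingertips stand 11 mm ahead of it and the grasp point (between the pads) lies 8 mm behind it; z points along the fingers, y is the direction in which the jaws open and shut (so a half turn about z gives the same grasp; the last joint's range is limited). The gripper opens to 87 mm and grips with 3 to 60 N. Pads are 19 mm wide; open, the fingers measure 117 mm over their backs; the gripper's body (75 mm by 190 mm) begins 51 mm behind the grasp point.
Start: joints at [-71.729, 18.392, -4.016, 83.108, 1.295, 78.541, -3.26], TCP at [0.195, 0.62, 0.208] pointing down, gripper open.
Joint ranges: [-163.93, 163.93], [-17.29, 119.83], [-79.2, 71.16], [3.27, 140.29], [-89.18, 269.18], [5.43, 117.66], [-154.24, 154.24]. Speed limits (degrees/s): [147.25, 147.25, 180, 180, 180, 180, 180].

### API

Orientations are given as [roll, pitch, yaw] about the fixed x, y, z axes, in that order (R = Rz(yaw) Ry(pitch) Rx(roll)).
In Python, from cell import env gives the robot as it stands.
- The arm moves only by the tool servo_tool, never from a script. Its argument "moves" is text: rows parted by semicolons, each of 7 numbers parted by spaces: the shift along the tool's x, y, z as a fraction of full scale, then the turn, a rotation vector about the tool's x, y, z as a fraction of full scale, then the gripper's target within -1 to 1 (shut at 1, half-way at 0, fully open at -1). A call has 1 to 20 rows; each row shifts and turns the pose as measured when the row begins, along the tool's axes as they then stand; what a row does not reach is not made up. Full scale, the value 1, is 1000 mm for a shift and 0.5 rad for a turn. A row lasts 1/12 s, in which the tool goes at most 41.7 mm and 7.16 degrees, less where a joint would pass 70% of its speed; a pose out of reach is approached as far as the arm can. A call with a number of a shift or a turn outside -1 to 1 is refused whole. A call with a gripper value outside its range is refused whole. The fingers move at their own pace and stop on an object; "squeeze" is the grip in N (left out, the last holds). Time passes only in rows, so rows that do not move let the fingers close. It gives the time, the measured TCP pose, the force and the opening at its end, in the units of the state.
- env.get_obs(): the state, without advancing time (a new reading comes with each control period).
- env.read_camera(name): name is "scene" or "top" or "wrist"; returns a dict with "img" (400x640x3 uint8, red, green, blue), "range_z" (400x640 float32, m along the optical axis (not along the pixel's ray), 0 where there is no reading), "mtx" (3x3 intrinsics, pixels), "T" (4x4, takes a point from camera to world coordinates); the wrist camera has in their place "hand_eye" (4x4, takes a point from camera to tool coordinates, whose origin is the TCP and whose axes are the flange's). Camera axes: x right, y up, looking along -z (the intrinsics and any distortion apply to the point x, -y, -z); pixel columns grow to the right and rows downward; lengths in m; the calibration is good to about 2 mm. The wrist camera is an equidistant fisheye: a pixel r from the principal point sees the ray r / f radians off the axis. A picture is of the moment at which its call begins: read the wrist's pose just before it.
- env.sign_off(): hands the job in, once; it reports no verdict.
The state is a dict: "time_s": time; "qpos": joint angles; "joint_velocities": joint speeds; "effort": joint torques, N m; "tool_pos": TCP position; "tool_rot": TCP orientation; "force": force on the tool from outside, world axes, zero at the start; "wrist_torque": the same for the moment, N m; "grip_width": finger opening in m.
Only numpy, scipy, OpenCV 4.12 (cv2) and the standard library are available. Lean on these libraries where they do the work, as an engineer would, in place of code of your own. Each camera call takes 0.05 s, during which the arm holds its last target.

### The job

Tighten the big hexagon gland nut inside the three-sided guard: put the large ring of the spanner on it and turn it clockwise, lifting the spanner off and setting it back for a new bite whenever the guard walls end the swing, until the nut comes up firmly tight, but do not force it beyond that. Turn it only with the spanner, go gently against the guard, then lay the spanner back flat on the bench where it was and leave the other things standing where they are.

Things in the scene. Friction and masses are not known exactly. Their poses are not given: they have to be found in the camera images.
- fitting: Metal bench fitting, fixed: plate 140 x 120 x 10 mm, round steel body (68 mm across, top 40 mm above the bench), hose stub (19 mm thick, 25 mm up) reaching 58 mm out to its -x. Origin: underside of the plate, on the nut's axis; z up; -x is the open side of the guard, facing the robot (turned up to 0.25 rad). Keep the hand off fitting, nut and guard.
- guard: Grey sheet-steel guard fixed on the fitting, same origin and axes: three upright walls 6 mm thick, 10 to 100 mm above the bench. Side walls: inner faces at y = +-40 mm, from x = -30 mm to the back wall, whose inner face is at x = +42 mm. Open at front (-x) and top.
- guard_mouth (a point): Middle of the guard's open front, 30 mm in front of the nut's axis, 70 mm above the bench. The spanner's shank meets the front edges of the side walls when swung about 44 degrees to either side of straight out (+-0.77 rad). Light touches (a few N at the handle) are fine; over 30 N on a wall is ramming.
- nut_seat (a point): Centre of the nut's underside, on its upright axis, 40 mm above the bench. Plain steel hexagon nut, 40 mm across flats, 16 mm high (top at 56 mm), upper 3 mm chamfered; a round stem end 24 mm across stands 8 mm above it.
- nut (a joint): Turn of the nut on its thread, rad, growing clockwise seen from above (tightening); starts at 0 to 0.35. At value q the large ring fits with the spanner's x axis at 0.558 - q rad (counter-clockwise from the fitting's x axis), and every 60 degrees from there: at 0 the handle sticks out 32 degrees to the right (-y) of straight out of the front.
- nut_give (a joint): Elastic give of the nut's hexagon against its thread and seal, rad, clockwise: 0.05 rad for each N m with which the nut is being turned; springs back to 0 when let go. Too small to see.
- nut_top (a point): Centre of the nut's top, 56 mm up. The nut drags with about 0.35 N m (3 N at mid-handle). After some 2.2 to 2.6 rad of turning (to be felt) it comes up tight: turning stops and the resistance climbs about 2 N m per 0.1 rad. Firmly tight: 1.2 to 2.4 N m in all (sideways force x 0.105 m plus the twist of the hand on the handle); over 3.2 N m spoils the seal.
- wrench: Loose steel double ring spanner, 230 mm, 0.2 to 0.33 kg, cranked. Origin: below mid-handle, in the plane of the rings' undersides (the bench when lying flat); z up, x along the handle to the large ring. Handle: bar 14 mm wide, 22 to 36 mm above the origin, x = -58 to +62 mm. Small ring (37 mm across) at x = -95 mm is too small. Lies left of the fitting.
- wrench_ring (a point): Centre of the large ring's underside: x = +105 mm on the spanner. Ring 59 mm across outside, 16 mm high; hexagonal bore 42 mm across flats, right through, two flats square to the spanner's x: 1 mm play all round the nut, about 5 degrees of turning play each way. Within 2 mm of nut_seat when fully down.
- beaker: Clear beaker 63 mm wide, 75 mm high, loose, standing at the right behind the fitting; leave it alone. Origin under its centre.
- pot: Small lidded pot 52 mm wide, 82 mm high, loose, standing at the left behind the fitting; leave it alone. Origin under its centre.
- carton: Flat cardboard carton 60 x 90 x 36 mm, loose, lying at the right in front of the fitting; leave it alone. Origin under its centre.
Things that resemble listed ones, but are neither listed nor needed, are in the scene too. Leave any green look-alike of the fitting alone.

How it is judged (in metres and radians):
On the way, in this order (a step that is already met when the one before it is completed fails the run):
1. the large ring is down on the nut (distance between wrench_ring and nut_seat below 0.007 m), for 0.1 s.
2. the nut is part-turned and the ring is lifted off it for a new bite (value of joint nut between 0.5 and 2.5 rad and z of wrench_ring in the frame of fitting above 0.056 m).
3. the ring is down on the nut again (distance between wrench_ring and nut_seat below 0.007 m), for 0.1 s.
4. the nut is up tight and pulled firmly (over 1 N m) (value of joint nut above 2.56 rad and value of joint nut_give above 0.05 rad).
At the end, for the whole second after the job is handed in: The nut has been pulled firmly tight and is still tight (within about 0.04 rad of its end), and the spanner lies flat and still on the bench within 80 mm of where it lay, released (value of joint nut above 2.56 rad and distance of wrench from where it was at the start of the episode below 0.08 m and height (world z) of wrench below 0.006 m and angle between wrench's own z axis and vertical below 0.1 rad and linear speed of wrench below 0.02 m/s); the robot touches nothing.
It fails at once if the nut is over-tightened (more than 3.2 N m) (value of joint nut_give above 0.16 rad).
It fails at once if the spanner is rammed against the guard (over 30 N) (contact force between wrench and guard above 30 N).
It fails at once if the hand pushes on the fitting, nut or guard (contact force between any of the arm, the fingers and fitting above 5 N or contact force between any of the arm, the fingers and guard above 5 N).
It fails at once if a bystander is moved (distance of any of beaker, pot, carton from where it was at the start of the episode above 0.03 m).
It also fails if it takes over 72 s, if anything falls off the work surface, if the arm or the gripper's body presses on something with over 40 N, if the wrist force passes 120 N, or if a joint passes its speed limit or range.

## Working session

There is one attempt and no reset: what is moved stays moved. The work goes in short steps, Python scripts to look and compute and a tool call to move; the robot and the scene stay as the last step left them, time stands still between calls to the robot, and variables do not carry over. Pictures are saved under pics/ and viewed, and the job is handed in when it is done.

Besides the shell and the picture viewer there is one more tool, called in YAML: its name, and indented under it one key for each argument. servo_tool: Moves the arm, as the interface text tells. Its arguments: {"type":"object","properties":{"moves":{"type":"string"},"squeeze":{"type":"number"}},"required":["moves"]}

```bash
mkdir -p pics; ls; python3 - <<'E'
from cell import env
import cv2
o=env.get_obs()
for k,v in o.items(): print(k,v)
for n in ["scene","top","wrist"]:
    c=env.read_camera(n); cv2.imwrite(f"pics/{n}0.png",c["img"][:,:,::-1]); print(n,c["mtx"],c.get("T",c.get("hand_eye")), [k for k in c])
E
```

```text
pics
time_s 0.0
qpos [-71.72770897  18.43963132  -4.01257404  83.17612066   1.2943877
  78.53892447  -3.25875991]
joint_velocities [-0.03529994 -0.08077131 -0.02718483 -0.05180191 -0.06628267 -0.02684129
 -0.07717301]
effort [ 6.50485958e-05 -4.91285419e+01 -4.03436981e-01 -3.12537146e+01
 -6.38693897e-02  4.33574268e-02  1.88176305e-04]
tool_pos [0.19497647 0.61945894 0.20654396]
tool_rot [-1.79890519e+02  6.04716543e-03  1.62535803e+02]
force [0.11024273 0.18096775 0.10225226]
wrist_torque [ 0.02401778 -0.02548161  0.01709617]
grip_width 0.08677791503334134
scene [[495.06206697   0.         318.2434999 ]
 [  0.         495.06206697 200.67672073]
 [  0.           0.           1.        ]] [[ 0.69025181  0.3412768  -0.63803024 -0.4803783 ]
 [-0.72340408  0.34432722 -0.59843571 -0.95473945]
 [ 0.01545896  0.87462501  0.48455352  0.8354785 ]
 [ 0.          0.          0.          1.        ]] ['img', 'range_z', 'mtx', 'T']
top [[436.67093614   0.         317.72481205]
 [  0.         436.67093614 196.84205311]
 [  0.           0.           1.        ]] [[-2.51614129e-02  9.87985437e-01 -1.52485013e-01  3.38528650e-01]
 [-9.99678811e-01 -2.53291441e-02  8.42743594e-04 -3.52504077e-02]
 [-3.02969648e-03  1.52457241e-01  9.88305424e-01  1.42579023e+00]
 [ 0.00000000e+00  0.00000000e+00  0.00000000e+00  1.00000000e+00]] ['img', 'range_z', 'mtx', 'T']
wrist [[309.70691629   0.         319.50647365]
 [  0.         309.70691629 199.43824532]
 [  0.           0.           1.        ]] [[ 1.12034232e-03  9.68160935e-01  2.50326085e-01  6.93570526e-02]
 [ 9.99998632e-01 -1.38925656e-03  8.97561849e-04  4.71251844e-04]
 [ 1.21675148e-03  2.50324737e-01 -9.68161167e-01 -1.76180534e-01]
 [ 0.00000000e+00  0.00000000e+00  0.00000000e+00  1.00000000e+00]] ['img', 'range_z', 'mtx', 'hand_eye']
```

View pics/scene0.png

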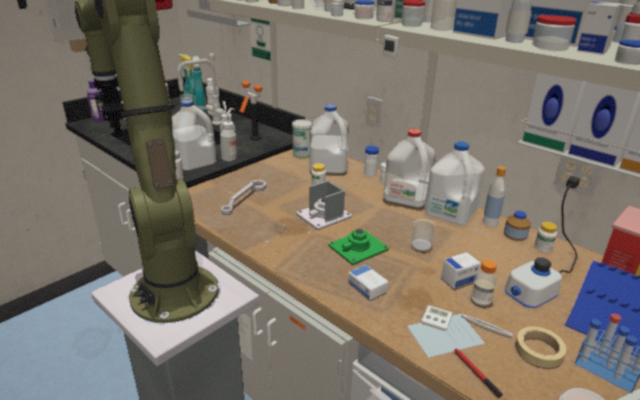

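View pics/top0.png

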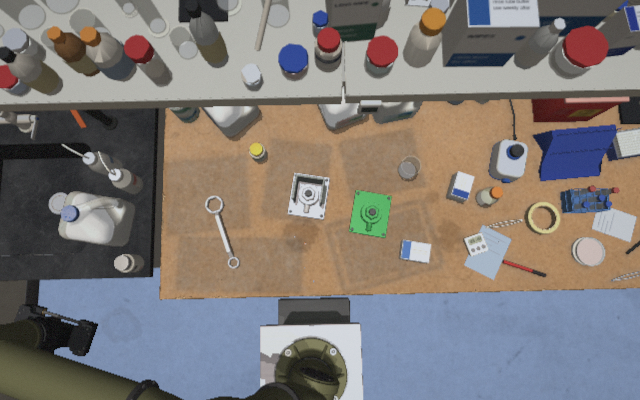

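View pics/wrist0.png

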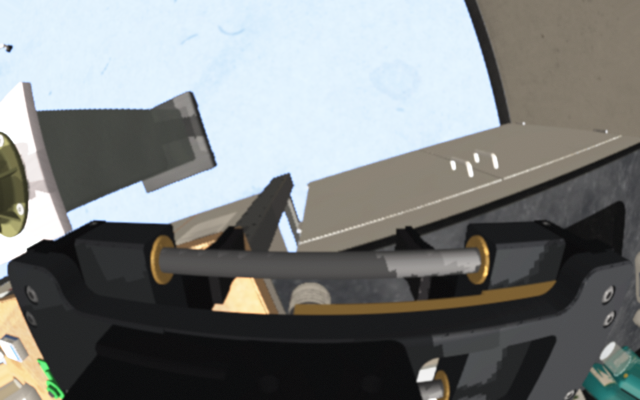

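```bash
cat > h.py <<'E'
import numpy as np, cv2
from cell import env
from scipy.spatial.transform import Rotation as R
def ray(c,u,v):
    K=c["mtx"];T=c["T"]
    d=np.stack([(np.asarray(u)-K[0,2])/K[0,0],-(np.asarray(v)-K[1,2])/K[1,1],-np.ones(np.shape(u))],-1)
    return T[:3,3],d@T[:3,:3].T
def onplane(c,u,v,z):
    o,d=ray(c,u,v); s=(z-o[2])/d[...,2]; return o+d*s[...,None]
def cloud(c):
    v,u=np.mgrid[0:400,0:640]; o,d=ray(c,u,v); return o+d*c["range_z"][...,None]
def crop(c,u0,v0,u1,v1,name,k=6):
    cv2.imwrite("pics/"+name,cv2.resize(c["img"][v0:v1,u0:u1,::-1],None,fx=k,fy=k,interpolation=cv2.INTER_CUBIC))
E
python3 - <<'E'
from h import *
c=env.read_camera("top"); crop(c,190,185,320,275,"t1.png")
crop(c,270,165,400,245,"t2.png")
s=env.read_camera("scene"); crop(s,210,160,360,240,"s1.png",5)
P=cloud(c)
for (u,v) in [(214,204),(206,204),(224,235),(233,263),(308,195),(316,180),(371,213),(260,240)]: print(u,v,P[v,u].round(4))
sub=P[185:275,195:245]; m=(sub[...,2]>0.008)&(sub[...,2]<0.06)
print(m.sum()); q=sub[m]; print(np.percentile(q[:,2],[5,25,50,75,95]))
w=P[190:275,198:245]; cv2.imwrite("pics/h1.png",cv2.resize(np.clip((w[...,2]+0.01)*5000,0,255).astype(np.uint8),None,fx=6,fy=6,interpolation=cv2.INTER_NEAREST))
w=P[165:225,280:335]; cv2.imwrite("pics/h2.png",cv2.resize(np.clip((w[...,2]+0.01)*2000,0,255).astype(np.uint8),None,fx=8,fy=8,interpolation=cv2.INTER_NEAREST))
E
```

```text
214 204 [ 0.5436  0.3064 -0.0014]
206 204 [0.5414 0.3277 0.0184]
224 235 [0.438  0.2649 0.0344]
233 263 [0.3493 0.2419 0.0035]
308 195 [ 0.5557 -0.0058  0.0613]
316 180 [ 0.6015 -0.0323  0.071 ]
371 213 [ 0.4934 -0.2025  0.061 ]
260 240 [0.4211 0.1547 0.0023]
434
[0.00944335 0.01502123 0.02193072 0.03491747 0.03934233]
```

View pics/t1.png

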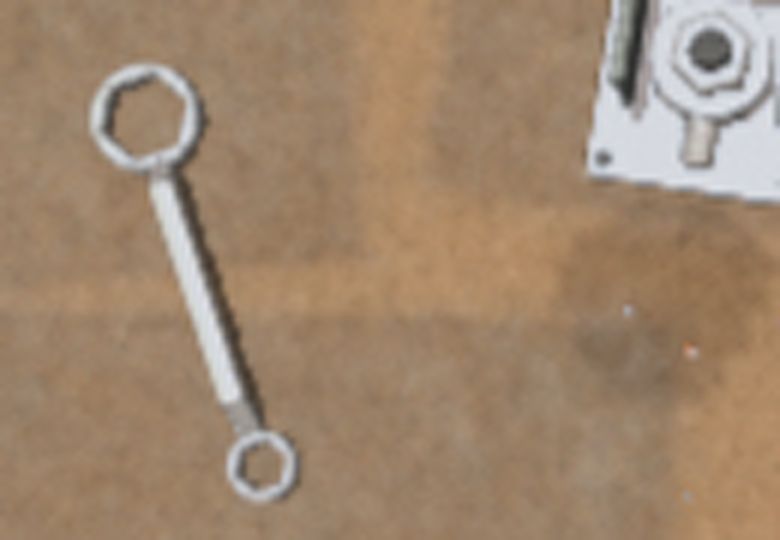

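View pics/t2.png

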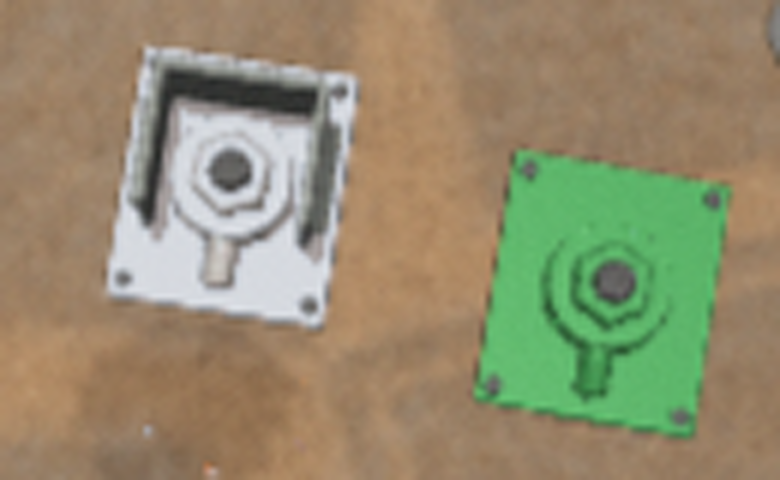

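View pics/s1.png

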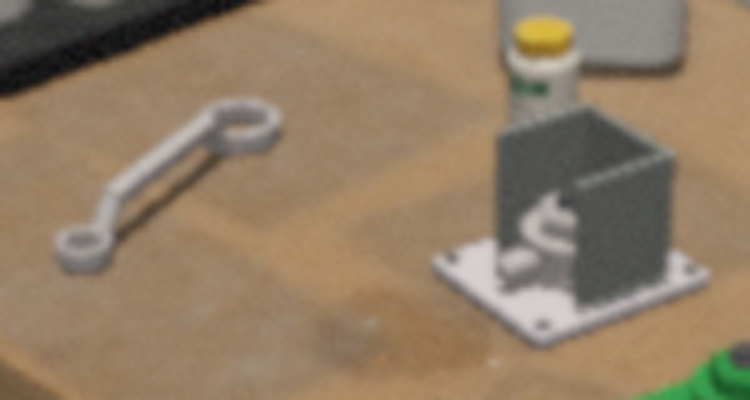

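View pics/h2.png

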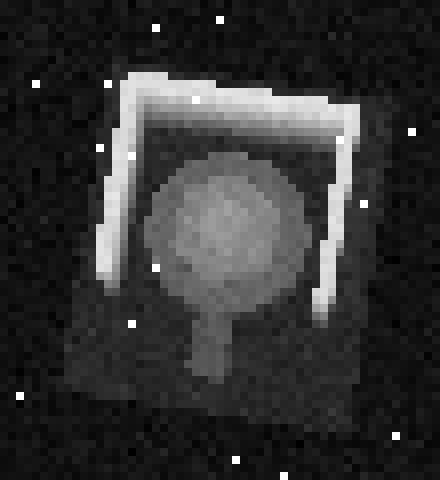

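View pics/h1.png

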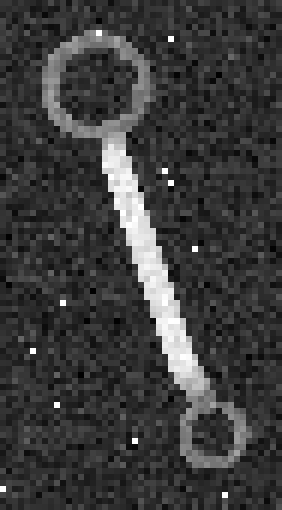

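```bash
cat >> h.py <<'E'
def wristpose():
    o=env.get_obs(); T=np.eye(4); T[:3,:3]=R.from_euler('xyz',o["tool_rot"],degrees=True).as_matrix(); T[:3,3]=o["tool_pos"]; return T,o
def wproj(c,Tt,P):
    Tc=Tt@c["hand_eye"]; p=(np.atleast_2d(P)-Tc[:3,3])@Tc[:3,:3]; x,y,z=p[:,0],-p[:,1],-p[:,2]
    r=np.hypot(x,y); th=np.arctan2(r,z); K=c["mtx"]
    return np.stack([K[0,2]+K[0,0]*th*x/r,K[1,2]+K[1,1]*th*y/r],-1)
def wplane(c,Tt,u,v,z):
    K=c["mtx"];Tc=Tt@c["hand_eye"]; x=(np.asarray(u,float)-K[0,2])/K[0,0]; y=(np.asarray(v,float)-K[1,2])/K[1,1]
    th=np.hypot(x,y); s=np.sin(th)/np.maximum(th,1e-9)
    d=np.stack([x*s,-y*s,-np.cos(th)],-1)@Tc[:3,:3].T
    k=(z-Tc[2,3])/d[...,2]; return Tc[:3,3]+d*k[...,None]
E
python3 - <<'E'
from h import *
c=env.read_camera("top"); P=cloud(c)
hsv=cv2.cvtColor(c["img"],cv2.COLOR_RGB2HSV)
m=((hsv[...,1]<60)&(hsv[...,2]>120)).astype(np.uint8)
def region(u0,v0,u1,v1):
    mm=np.zeros_like(m); mm[v0:v1,u0:u1]=m[v0:v1,u0:u1]
    n,l,st,ce=cv2.connectedComponentsWithStats(mm); i=1+np.argmax(st[1:,4]); return l==i,st[i]
mm,st=region(195,185,245,275); print("spanner",st)
v,u=np.nonzero(mm)
# split: fit rings by min enclosing circle on world pts
def ringfit(sel,z):
    W=onplane(c,u[sel].astype(float),v[sel].astype(float),z)[:,:2]
    (x,y),r=cv2.minEnclosingCircle((W*1000).astype(np.float32)); return x,y,r
big=v<214; small=v>257
print("big",ringfit(big,0.014),"small",ringfit(small,0.014))
h=(v>218)&(v<250); W=onplane(c,u[h].astype(float),v[h].astype(float),0.036)[:,:2]
print("handle",W.mean(0),cv2.fitLine((W*1000).astype(np.float32),cv2.DIST_L2,0,.01,.01).ravel())
# fitting plate
mm,st=region(280,165,335,225); print(st)
v,u=np.nonzero(mm)
# plate corners from crop t2 (270+x/6)
for x,y in [(147,47),(355,75),(320,326),(108,294)]:
    print(onplane(c,270+x/6-.5+.08,165+y/6-.42,0.010).round(4))
for x,y in [(230,171)]: print("stem",onplane(c,270+x/6-.42,165+y/6-.42,0.064))
E
```

```text
spanner [205 195  35  74 439]
big (540.962890625, 303.2244567871094, 31.30670928955078) small (351.6697082519531, 239.327880859375, 19.799280166625977)
handle [0.44127598 0.26995481] [9.4480419e-01 3.2763553e-01 4.4127597e+02 2.6995480e+02]
[ 287  172   43   48 1277]
[0.6408 0.0397 0.01  ]
[ 0.6221 -0.0745  0.01  ]
[ 0.4839 -0.0515  0.01  ]
[0.5043 0.0632 0.01  ]
stem [ 0.56145746 -0.0057211   0.064     ]
```

```bash
cat >> h.py <<'E'
def plan(dst,yaw,n,grip,z=None,rgain=1.0,lgain=1.0):
    """n rows straight from the present pose to dst/yaw(deg); prints rounded rows"""
    T,o=wristpose(); p=T[:3,3]; y0=o["tool_rot"][2]; dy=(yaw-y0+180)%360-180
    out=[]
    for i in range(n):
        a=np.radians(y0+dy*i/n); d=(np.array(dst)-p)/n*lgain
        x=d[0]*np.cos(a)+d[1]*np.sin(a); y=d[0]*np.sin(a)-d[1]*np.cos(a)
        out.append(f"{x:.4f} {y:.4f} {-d[2]:.4f} 0 0 {-np.radians(dy/n)/0.5*rgain:.3f} {grip}")
    print("; ".join(out))
E
python3 - <<'E'
from h import *
plan([0.44,0.27,0.18],19,20,-1)
E
```

```text
-0.0169 -0.0130 0.0014 0 0 0.251 -1; -0.0184 -0.0108 0.0014 0 0 0.251 -1; -0.0196 -0.0084 0.0014 0 0 0.251 -1; -0.0205 -0.0059 0.0014 0 0 0.251 -1; -0.0211 -0.0033 0.0014 0 0 0.251 -1; -0.0213 -0.0006 0.0014 0 0 0.251 -1; -0.0213 0.0021 0.0014 0 0 0.251 -1; -0.0208 0.0047 0.0014 0 0 0.251 -1; -0.0201 0.0073 0.0014 0 0 0.251 -1; -0.0190 0.0097 0.0014 0 0 0.251 -1; -0.0177 0.0120 0.0014 0 0 0.251 -1; -0.0160 0.0141 0.0014 0 0 0.251 -1; -0.0141 0.0160 0.0014 0 0 0.251 -1; -0.0120 0.0177 0.0014 0 0 0.251 -1; -0.0097 0.0190 0.0014 0 0 0.251 -1; -0.0073 0.0201 0.0014 0 0 0.251 -1; -0.0047 0.0208 0.0014 0 0 0.251 -1; -0.0021 0.0213 0.0014 0 0 0.251 -1; 0.0006 0.0213 0.0014 0 0 0.251 -1; 0.0033 0.0211 0.0014 0 0 0.251 -1
```

Candidates: the spanner at top (214,204)–(233,263), the only double ring. Possible fittings are the white one with a guard at top (308,195) and the green one without at (371,213). I choose the white one, and the crops t1 and t2 confirm it.

servo_tool:
  moves: "-0.017 -0.013 0.001 0 0 0.25 -1; -0.018 -0.011 0.001 0 0 0.25 -1; -0.020 -0.008 0.001 0 0 0.25 -1; -0.020 -0.006 0.001 0 0 0.25 -1; -0.021 -0.003 0.001 0 0 0.25 -1; -0.021 -0.001 0.001 0 0 0.25 -1"
  squeeze: 60

```text
time_s: 0.8
tool_pos: [0.2637, 0.5157, 0.1993]
tool_rot: [-179.8, -0.2, 119.5]
force: [0.4, 0.1, -0.3]
grip_width: 0.0869
```

```bash
python3 - <<'E'
from h import *
o=env.get_obs(); print(o["time_s"],o["qpos"].round(1) if hasattr(o["qpos"],'round') else o["qpos"])
plan([0.44,0.27,0.18],19,15,-1)
E
```

```text
0.8 [-68.6  10.    3.6  94.4  -0.9  75.7 -35.3]
-0.0200 0.0022 0.0013 0 0 0.234 -1; -0.0197 0.0045 0.0013 0 0 0.234 -1; -0.0190 0.0067 0.0013 0 0 0.234 -1; -0.0181 0.0089 0.0013 0 0 0.234 -1; -0.0169 0.0110 0.0013 0 0 0.234 -1; -0.0155 0.0129 0.0013 0 0 0.234 -1; -0.0139 0.0146 0.0013 0 0 0.234 -1; -0.0121 0.0161 0.0013 0 0 0.234 -1; -0.0102 0.0174 0.0013 0 0 0.234 -1; -0.0081 0.0185 0.0013 0 0 0.234 -1; -0.0058 0.0193 0.0013 0 0 0.234 -1; -0.0035 0.0198 0.0013 0 0 0.234 -1; -0.0012 0.0201 0.0013 0 0 0.234 -1; 0.0011 0.0201 0.0013 0 0 0.234 -1; 0.0035 0.0199 0.0013 0 0 0.234 -1
```

servo_tool:
  moves: "-0.020 0.002 0.001 0 0 0.235 -1; -0.020 0.0045 0.001 0 0 0.235 -1; -0.019 0.0067 0.001 0 0 0.235 -1; -0.018 0.009 0.001 0 0 0.235 -1; -0.017 0.011 0.001 0 0 0.235 -1; -0.0155 0.013 0.001 0 0 0.235 -1; -0.014 0.0146 0.001 0 0 0.235 -1; -0.012 0.016 0.001 0 0 0.235 -1; -0.010 0.0174 0.001 0 0 0.235 -1; -0.008 0.0185 0.001 0 0 0.235 -1; -0.006 0.0193 0.001 0 0 0.235 -1; -0.0035 0.020 0.001 0 0 0.235 -1; -0.001 0.020 0.001 0 0 0.235 -1; 0.001 0.020 0.001 0 0 0.235 -1; 0.0035 0.020 0.001 0 0 0.235 -1; 0 0 0 0 0 0 -1"

```text
time_s: 2.13
tool_pos: [0.4378, 0.2434, 0.1837]
tool_rot: [-179.8, 0.1, 12.7]
force: [1.2, -1.3, 0.8]
grip_width: 0.087
```

```bash
python3 - <<'E'
from h import *
T,o=wristpose(); c=env.read_camera("wrist"); cv2.imwrite("pics/w1.png",c["img"][:,:,::-1])
np.savez("w1.npz",T=T,img=c["img"],rz=c["range_z"])
print(o["time_s"],np.round(o["qpos"],1))
for p in [(.541,.3032,.016),(.3517,.2393,.016),(.4415,.2696,.036),(.5615,-.0057,.064)]: print(wproj(c,T,p))
plan([0.4415,0.2696,0.1],18.8,6,-1)
E
```

```text
2.1333 [ -53.8    0.5   22.1  106.5   -0.4   73.  -108.9]
[[288.09290711  79.27702676]]
[[308.12485919 249.45803228]]
[[297.29850318 175.4112988 ]]
[[551.7966262  137.10827698]]
0.0017 -0.0037 0.0140 0 0 -0.034 -1; 0.0018 -0.0037 0.0140 0 0 -0.034 -1; 0.0018 -0.0037 0.0140 0 0 -0.034 -1; 0.0019 -0.0036 0.0140 0 0 -0.034 -1; 0.0019 -0.0036 0.0140 0 0 -0.034 -1; 0.0020 -0.0036 0.0140 0 0 -0.034 -1
```

View pics/w1.png

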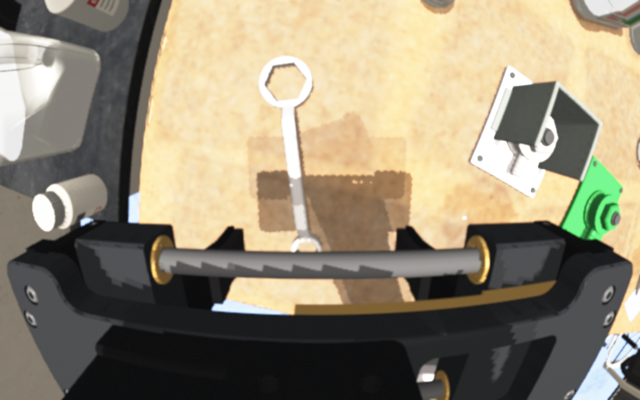

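The wrist view shows the large ring at (286,82), the small ring at (306,246) and the stem at (548,135). All are within 2–4 px of the top-camera predictions.

servo_tool:
  moves: "0.0017 -0.004 0.014 0 0 -0.034 -1; 0.0018 -0.004 0.014 0 0 -0.034 -1; 0.0018 -0.004 0.014 0 0 -0.034 -1; 0.0019 -0.004 0.014 0 0 -0.034 -1; 0.0019 -0.004 0.014 0 0 -0.034 -1; 0.002 -0.004 0.014 0 0 -0.034 -1; 0 0 0 0 0 0 -1"

```text
time_s: 2.77
tool_pos: [0.4385, 0.2803, 0.0988]
tool_rot: [-179.3, -0.2, 20.1]
force: [-0.1, -0.1, -0.0]
grip_width: 0.0871
```

```bash
cat >> h.py <<'E'
def wring(c,T,guess,rad,z):
    """blobs of bright, unsaturated pixels near the guess -> world centre by enclosing circle"""
    hsv=cv2.cvtColor(c["img"],cv2.COLOR_RGB2HSV)
    m=((hsv[...,1]<45)&(hsv[...,2]>150))
    v,u=np.nonzero(m); W=wplane(c,T,u,v,z)[:,:2]
    s=np.hypot(*(W-guess).T)<rad; (x,y),r=cv2.minEnclosingCircle((W[s]*1000).astype(np.float32))
    return x,y,r,s.sum()
E
python3 - <<'E'
from h import *
T,o=wristpose(); c=env.read_camera("wrist"); cv2.imwrite("pics/w2.png",c["img"][:,:,::-1])
print(o["time_s"],o["tool_pos"],o["tool_rot"])
print(wring(c,T,[.541,.3032],.036,0.016))
plan([0.4415,0.2696,0.021],18.8,6,-1)
E
```

```text
2.7667 [0.43849247 0.28029559 0.0988316 ] [-179.33353304   -0.18352668   20.08225069]
(535.8602905273438, 305.5255126953125, 32.15967559814453, np.int64(2052))
-0.0002 0.0018 0.0132 0 0 0.007 -1; -0.0002 0.0018 0.0132 0 0 0.007 -1; -0.0002 0.0018 0.0132 0 0 0.007 -1; -0.0002 0.0018 0.0132 0 0 0.007 -1; -0.0002 0.0018 0.0132 0 0 0.007 -1; -0.0002 0.0018 0.0132 0 0 0.007 -1
```

View pics/w2.png

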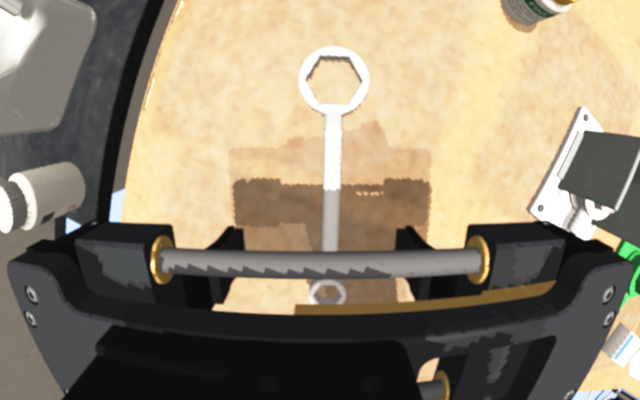

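The wrist view shows the ring at (334,81) and the handle running straight down the picture at about column 330, so it sits about 10 mm to tool +y. Now I'll descend.

servo_tool:
  moves: "0 0.0017 0.013 0 0 0.007 -1; 0 0.0017 0.013 0 0 0.007 -1; 0 0.0017 0.013 0 0 0.007 -1; 0 0.0017 0.013 0 0 0.007 -1; 0 0.0017 0.013 0 0 0.007 -1; 0 0 0.009 0 0 0.007 -1; 0 0 0 0 0 0 -1"

```text
time_s: 3.4
tool_pos: [0.4448, 0.2793, 0.0314]
tool_rot: [-179.0, -0.8, 19.2]
force: [-0.6, -0.3, -0.7]
grip_width: 0.0872
```

```bash
python3 - <<'E'
from h import *
T,o=wristpose(); c=env.read_camera("wrist"); cv2.imwrite("pics/w3.png",c["img"][:,:,::-1])
print(o["time_s"],o["tool_pos"],o["tool_rot"],o["force"])
plan([0.4415,0.2696,0.021],18.8,2,-1)
E
```

```text
3.4 [0.44478044 0.27926185 0.03139763] [-178.96814849   -0.84659665   19.15111433] [-0.61789534 -0.26479837 -0.69740795]
-0.0034 0.0041 0.0056 0 0 0.006 -1; -0.0034 0.0041 0.0056 0 0 0.006 -1
```

View pics/w3.png

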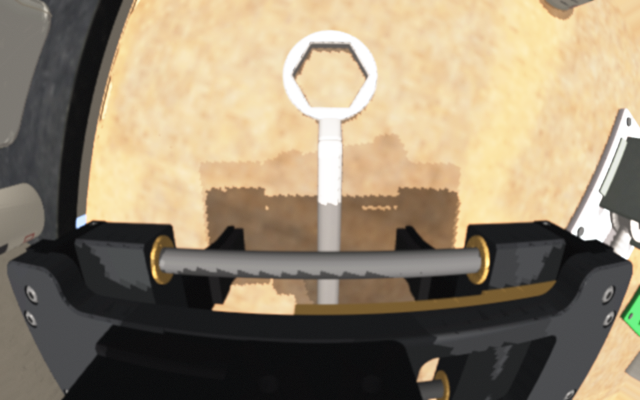

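```bash
cat >> h.py <<'E'
def step(dst,yaw,n,grip,show=True):
    """rows (constant shift, own frame held) for small moves incl. levelling the tool"""
    T,o=wristpose(); Rt=R.from_euler('xyz',[180,0,yaw],degrees=True).as_matrix()
    rv=R.from_matrix(T[:3,:3].T@Rt).as_rotvec()/n/0.5; d=T[:3,:3].T@(np.array(dst)-T[:3,3])/n
    print(f"{n} rows of:",*np.round(d,4),*np.round(rv,3),grip)
E
python3 - <<'E'
from h import *
step([0.4425,0.2725,0.020],18.8,4,-1)
E
```

```text
4 rows of: -0.0013 0.0015 0.003 -0.009 -0.008 0.003 -1
```

servo_tool:
  moves: "-0.001 0.0015 0.003 -0.009 -0.008 0.003 -1; -0.001 0.0015 0.003 -0.009 -0.008 0.003 -1; -0.001 0.0015 0.003 -0.009 -0.008 0.003 -1; -0.001 0.0015 0.003 -0.009 -0.008 0.003 -1; 0 0 0 0 0 0 -1"

```text
time_s: 3.87
tool_pos: [0.4454, 0.2744, 0.0229]
tool_rot: [-179.9, -0.2, 18.9]
force: [-0.0, 0.2, -0.0]
grip_width: 0.0871
```

```bash
python3 - <<'E'
from h import *
o=env.get_obs();print(o["tool_pos"],o["tool_rot"],o["force"])
step([0.4425,0.2725,0.020],18.8,2,-1)
E
```

```text
[0.44541586 0.27437837 0.02286244] [-179.93352026   -0.21728388   18.85560126] [-0.02342708  0.24871867 -0.04843383]
2 rows of: -0.0017 0.0004 0.0014 -0.001 -0.004 0.001 -1
```

servo_tool:
  moves: "-0.002 0 0.0015 0 -0.004 0 -1; -0.001 0 0.0015 0 -0.004 0 -1; 0 0 0 0 0 0 1; 0 0 0 0 0 0 1; 0 0 0 0 0 0 1; 0 0 0 0 0 0 1; 0 0 0 0 0 0 1; 0 0 0 0 0 0 1; 0 0 0 0 0 0 1; 0 0 0 0 0 0 1; 0 0 0 0 0 0 1; 0 0 0 0 0 0 1"
  squeeze: 60

```text
time_s: 4.87
tool_pos: [0.4427, 0.2735, 0.0201]
tool_rot: [-179.9, -0.0, 18.9]
force: [-0.6, -0.6, 0.2]
grip_width: 0.0285
```

```bash
python3 - <<'E'
from h import *
T,o=wristpose(); c=env.read_camera("wrist"); cv2.imwrite("pics/w4.png",c["img"][:,:,::-1])
print(o["time_s"],o["tool_pos"],o["tool_rot"],o["force"],o["grip_width"])
E
```

```text
4.8667 [0.44265449 0.27354949 0.02006282] [-1.79914597e+02 -9.17198156e-03  1.88534309e+01] [-0.61310981 -0.55815552  0.19585962] 0.028467984548647348
```

View pics/w4.png

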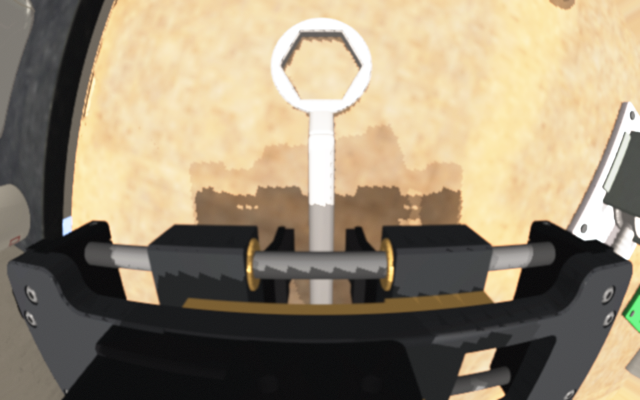

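Still closing; a few more rows.

servo_tool:
  moves: "0 0 0 0 0 0 1; 0 0 0 0 0 0 1; 0 0 0 0 0 0 1; 0 0 0 0 0 0 1; 0 0 0 0 0 0 1; 0 0 0 0 0 0 1"

```text
time_s: 5.42
tool_pos: [0.4453, 0.2724, 0.0224]
tool_rot: [-180.0, -0.2, 18.7]
force: [-0.3, -0.4, -0.8]
grip_width: 0.0008
```

```bash
python3 - <<'E'
from h import *
T,o=wristpose(); c=env.read_camera("wrist"); cv2.imwrite("pics/w5.png",c["img"][:,:,::-1])
np.savez("w5.npz",T=T,img=c["img"])
print(o["time_s"],o["tool_pos"],o["tool_rot"],o["force"],o["wrist_torque"],o["grip_width"])
crop(c,250,0,390,130,"w5c.png",5)
E
```

```text
5.4167 [0.44533021 0.27243107 0.02235345] [-179.96556738   -0.20097754   18.74676494] [-0.2606593  -0.44343944 -0.77578161] [-0.10164515  0.16461457  0.01044323] 0.0007697989448493601
```

View pics/w5c.png

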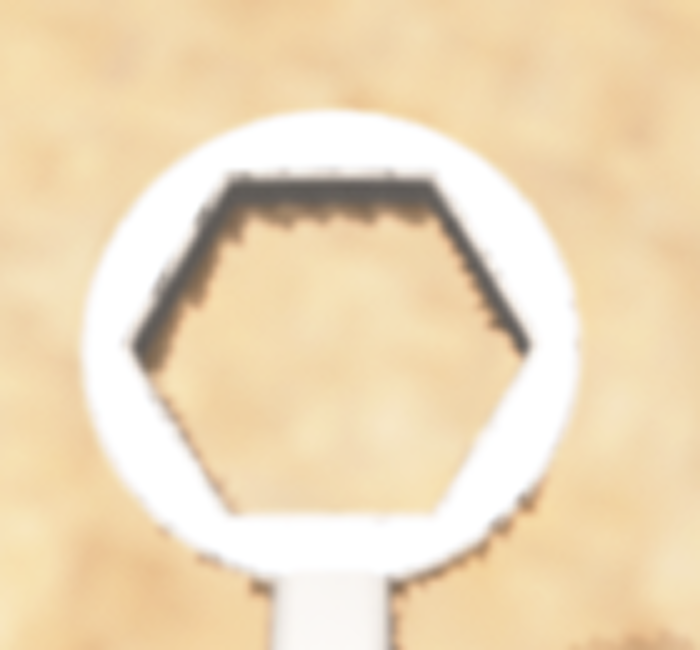

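View pics/w5.png

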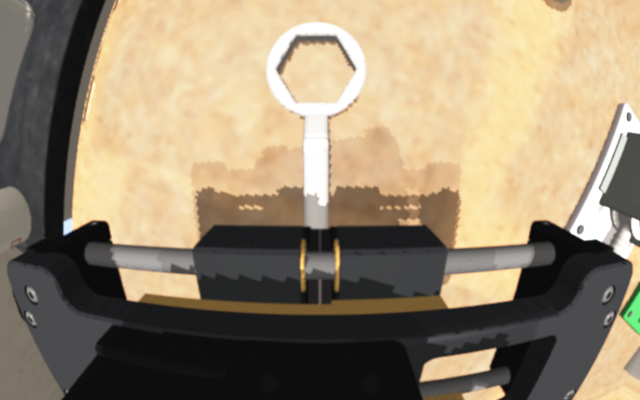

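```bash
python3 - <<'E'
from h import *
s=env.read_camera("scene"); crop(s,140,100,300,220,"s2.png",5)
o=env.get_obs();print(o["tool_pos"],o["grip_width"],o["force"])
E
```

```text
[0.44516715 0.27238201 0.02218546] 0.0004525868924039775 [0.70972624 0.08613206 0.7067263 ]
```

View pics/s2.png

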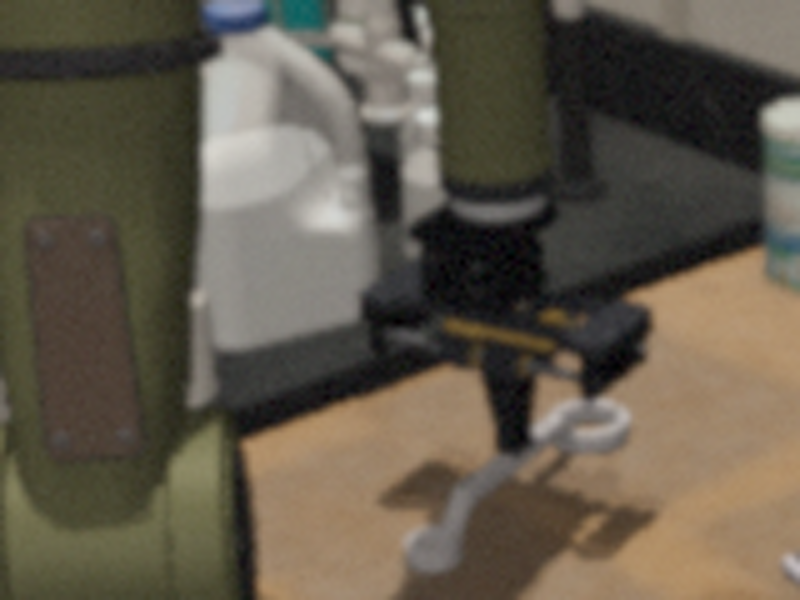

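```bash
python3 - <<'E'
from h import *
s=env.read_camera("scene"); crop(s,205,165,285,225,"s3.png",10)
c=env.read_camera("wrist"); crop(c,270,180,370,310,"w6.png",6)
E
```

```text
(no output)
```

View pics/s3.png

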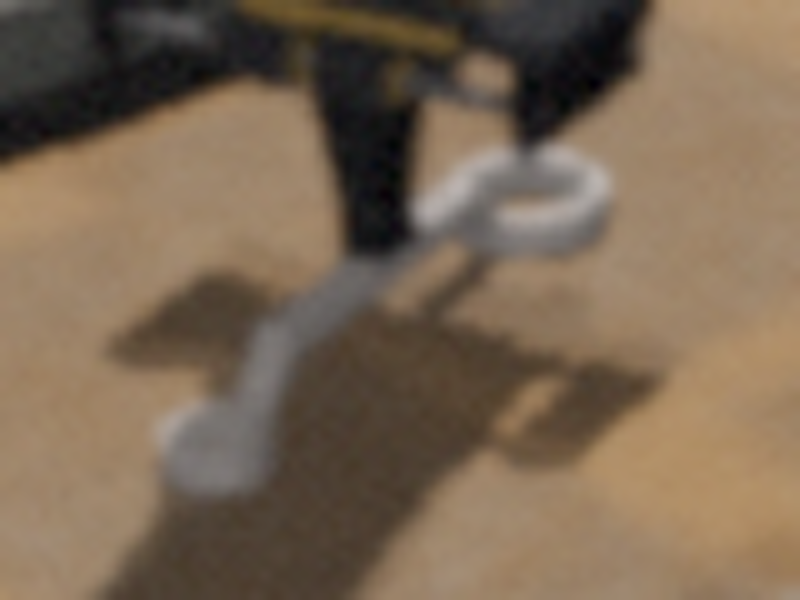

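View pics/w6.png

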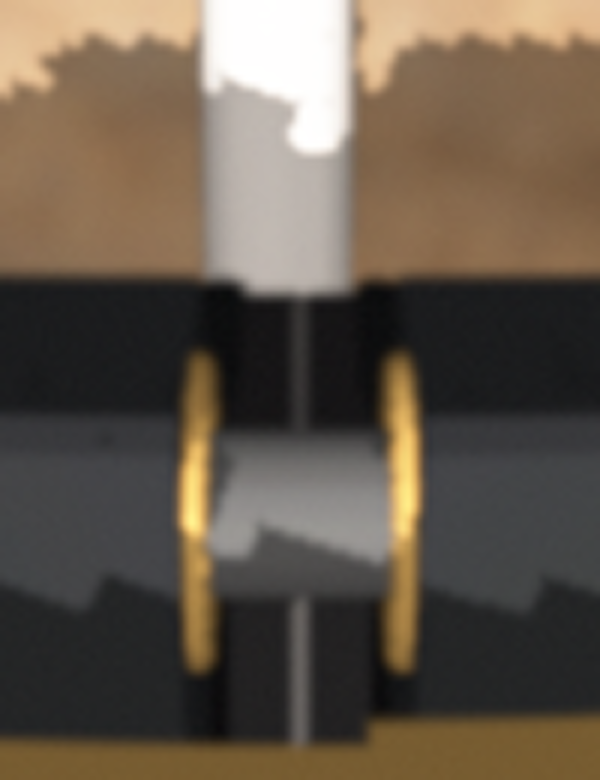

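```bash
python3 - <<'E'
from h import *
T,o=wristpose(); c=env.read_camera("wrist"); print(o["tool_pos"],o["tool_rot"])
K=c["mtx"]
def pt(u,v):
    x=(u-K[0,2])/K[0,0]; y=(v-K[1,2])/K[1,1]; th=np.hypot(x,y); s=np.sin(th)/th
    d=np.array([x*s,-y*s,-np.cos(th)]); zz=np.median(c["range_z"][v-1:v+2,u-1:u+2]); p=d/np.cos(th)*zz
    H=T@c["hand_eye"]; return H[:3,:3]@p+H[:3,3]
for n,u,v in [("bench",200,120),("bench",420,120),("ringtop",316,28),("ringL",272,70),("ringR",361,70),("handle",316,140),("handle",316,180),("handle",316,218),("fing",305,240),("fing",330,240),("fingpad",330,296)]: print(n,pt(u,v).round(4))
E
```

```text
[0.44508535 0.27234486 0.02211535] [-1.79979818e+02 -1.70551325e-01  1.87610284e+01]
bench [ 0.4859  0.3723 -0.0025]
bench [ 0.5326  0.2327 -0.002 ]
ringtop [0.5617 0.3151 0.0155]
ringL [0.5292 0.3313 0.015 ]
ringR [0.546  0.2818 0.0147]
handle [0.4986 0.2934 0.0345]
handle [0.4783 0.2865 0.0348]
handle [0.458  0.2796 0.035 ]
fing [0.453  0.2833 0.0588]
fing [0.4558 0.2713 0.0558]
fingpad [0.4424 0.2675 0.0855]
```

```bash
python3 - <<'E'
from h import *
s=env.read_camera("scene"); Ti=np.linalg.inv(s["T"]);K=s["mtx"]
def pr(p):
    q=Ti[:3,:3]@np.array(p)+Ti[:3,3]; return [(K[0,2]+K[0,0]*q[0]/-q[2]-205)*10,(K[1,2]-K[1,1]*q[1]/-q[2]-165)*10]
o=env.get_obs();x,y,z=o["tool_pos"]
print("tip",pr([x,y,z-.011]),"tcp",pr([x,y,z]),"grasp",pr([x,y,z+.008]),"h36",pr([x,y,.036]),"h22",pr([x,y,.022]),"z60",pr([x,y,.06]))
P=cloud(s); 
for u,v in [(241,188),(243,186),(243,180),(240,192),(236,197),(250,186)]: print(u,v,P[v,u].round(4))
E
```

```text
tip [np.float64(381.4186124608045), np.float64(306.70355086501417)] tcp [np.float64(379.5796060339711), np.float64(278.8397520151574)] grasp [np.float64(378.2349672822559), np.float64(258.46638998834294)] h36 [np.float64(377.253810374107), np.float64(243.60034149068497)] h22 [np.float64(379.6106772014116), np.float64(279.31052837947846)] z60 [np.float64(373.1697213150642), np.float64(181.72005963543995)]
241 188 [0.4315 0.2634 0.0496]
243 186 [0.4357 0.2571 0.0581]
243 180 [0.4342 0.2528 0.083 ]
240 192 [0.4259 0.2631 0.0363]
236 197 [0.3987 0.2507 0.0321]
250 186 [0.4836 0.2801 0.0323]
```

```bash
python3 - <<'E'
from h import *
T,o=wristpose(); c=env.read_camera("wrist")
K=c["mtx"]; H=c["hand_eye"]
for u,v in [(316,222),(316,226),(316,229),(316,232),(310,240),(330,250),(310,262),(310,285),(290,230),(345,230)]:
    x=(u-K[0,2])/K[0,0]; y=(v-K[1,2])/K[1,1]; th=np.hypot(x,y); s=np.sin(th)/th
    d=H[:3,:3]@np.array([x*s,-y*s,-np.cos(th)]); zz=c["range_z"][v,u]; p=H[:3,3]+d/np.cos(th)*zz
    k=(0.0095-H[0,3])/d[0]; print(u,v,"tool pt by depth",p.round(4),"at front face:",(H[:3,3]+k*d).round(4))
E
```

```text
316 222 tool pt by depth [ 0.0121 -0.0028 -0.0123] at front face: [ 0.0095 -0.0029 -0.0047]
316 226 tool pt by depth [ 0.0102 -0.0028 -0.0137] at front face: [ 0.0095 -0.0028 -0.0117]
316 229 tool pt by depth [ 0.0089 -0.0027 -0.0149] at front face: [ 0.0095 -0.0027 -0.0166]
316 232 tool pt by depth [ 0.0086 -0.0027 -0.0188] at front face: [ 0.0095 -0.0027 -0.0212]
310 240 tool pt by depth [ 0.0087 -0.0056 -0.0307] at front face: [ 0.0095 -0.0056 -0.0326]
330 250 tool pt by depth [ 0.0087  0.0041 -0.0431] at front face: [ 0.0095  0.004  -0.0449]
310 262 tool pt by depth [ 0.0309 -0.0034 -0.1008] at front face: [ 0.0095 -0.0048 -0.0575]
310 285 tool pt by depth [ 0.0012 -0.0048 -0.0628] at front face: [ 0.0095 -0.0043 -0.0769]
290 230 tool pt by depth [ 0.0374 -0.0092 -0.0937] at front face: [ 0.0095 -0.0169 -0.0184]
345 230 tool pt by depth [ 0.0374  0.0064 -0.0936] at front face: [ 0.0095  0.0131 -0.0182]
```

servo_tool:
  moves: "0 0 0 0 0 0 0.4; 0 0 0 0 0 0 0.4; 0 0 0 0 0 0 0.4; 0 0 0 0 0 0 0.4; 0 0 0 0 0 0 0.4; 0 0 0 0 0 0 0.4"

```text
time_s: 6.27
tool_pos: [0.445, 0.2724, 0.022]
tool_rot: [-180.0, -0.2, 18.8]
force: [-0.7, -0.1, -0.5]
grip_width: 0.0242
```

```bash
python3 - <<'E'
from h import *
s=env.read_camera("scene"); crop(s,205,165,285,225,"s4.png",10)
T,o=wristpose();c=env.read_camera("wrist"); crop(c,230,180,410,310,"w7.png",4)
print(o["tool_pos"],o["tool_rot"],o["grip_width"],o["force"])
E
```

```text
[0.44496071 0.2723935  0.02196835] [-1.79987653e+02 -1.57321740e-01  1.87751797e+01] 0.02504784818391744 [-0.61818056  0.15325482  0.07709972]
```

View pics/s4.png

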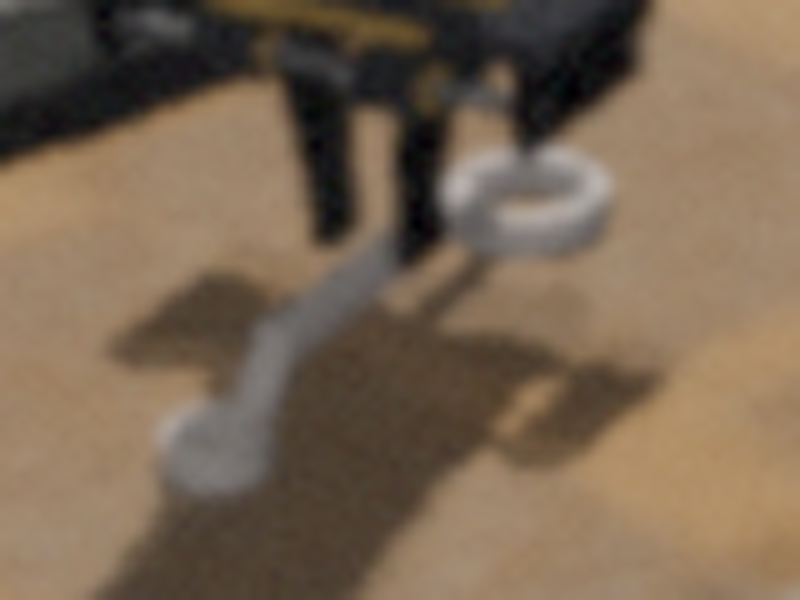

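View pics/w7.png

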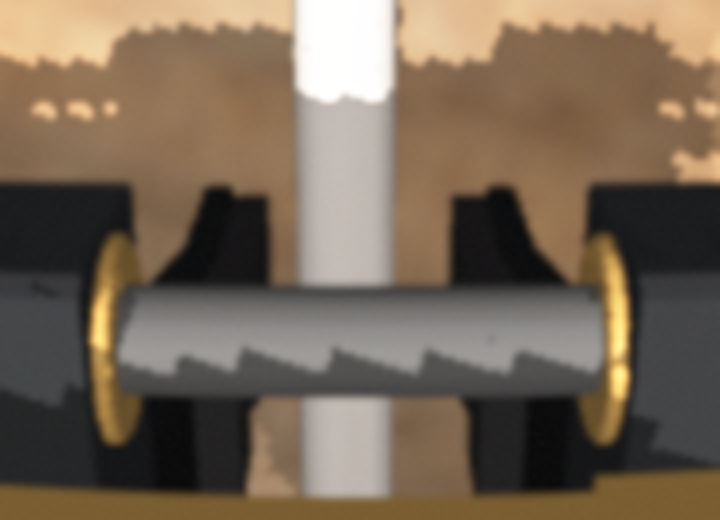

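```bash
python3 - <<'E'
from h import *
T,o=wristpose(); c=env.read_camera("wrist")
crop(c,250,0,390,130,"w8c.png",5)
for u,v in [(316.2,69),(316,35.6),(316,103)]:
    p=wplane(c,T,u,v,.0155); print(p, (np.linalg.inv(T)@np.r_[p,1])[:3])
step([o["tool_pos"][0],o["tool_pos"][1],0.0],18.8,5,0.4)
E
```

```text
[0.53735767 0.30674203 0.0155    ] [ 0.09851333 -0.00281885  0.0067411 ]
[0.55695138 0.31356263 0.0155    ] [ 0.11925959 -0.00297265  0.00679789]
[0.51805604 0.30028413 0.0155    ] [ 0.07816031 -0.0029145   0.00668545]
5 rows of: -0.0 0.0 0.0044 -0.0 -0.001 -0.0 0.4
```

View pics/w8c.png

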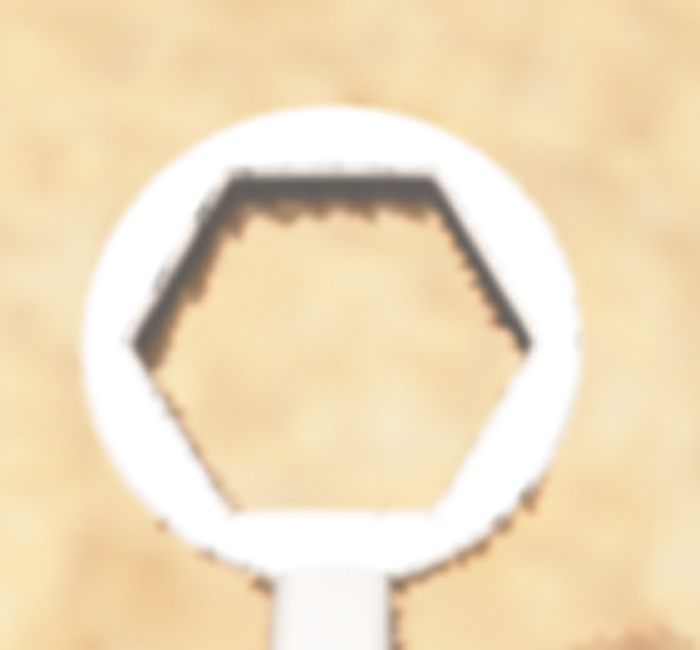

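The fingertips sit at handle-top height, about 25 mm higher than the stated tool frame puts them. The scene and wrist views agree on this, with the fingertips at about tool z = -14 mm. I'll go down another 24 mm in small steps and watch the force.

servo_tool:
  moves: "0 0 0.0045 0 0 0 0.4; 0 0 0.0045 0 0 0 0.4; 0 0 0.0045 0 0 0 0.4; 0 0 0.0045 0 0 0 0.4; 0 0 0 0 0 0 0.4"

```text
time_s: 6.83
tool_pos: [0.4449, 0.2723, 0.002]
tool_rot: [-180.0, -0.2, 18.8]
force: [-0.5, -0.2, -0.8]
grip_width: 0.0261
```

```bash
python3 - <<'E'
from h import *
s=env.read_camera("scene"); crop(s,205,165,285,225,"s5.png",10)
o=env.get_obs();print(o["tool_pos"],o["tool_rot"],o["grip_width"],o["force"])
E
```

```text
[0.44501641 0.27241264 0.00230002] [-1.79981387e+02 -1.65046487e-01  1.87730093e+01] 0.025972736423047024 [-0.74218563  0.91754381 -0.9643695 ]
```

View pics/s5.png

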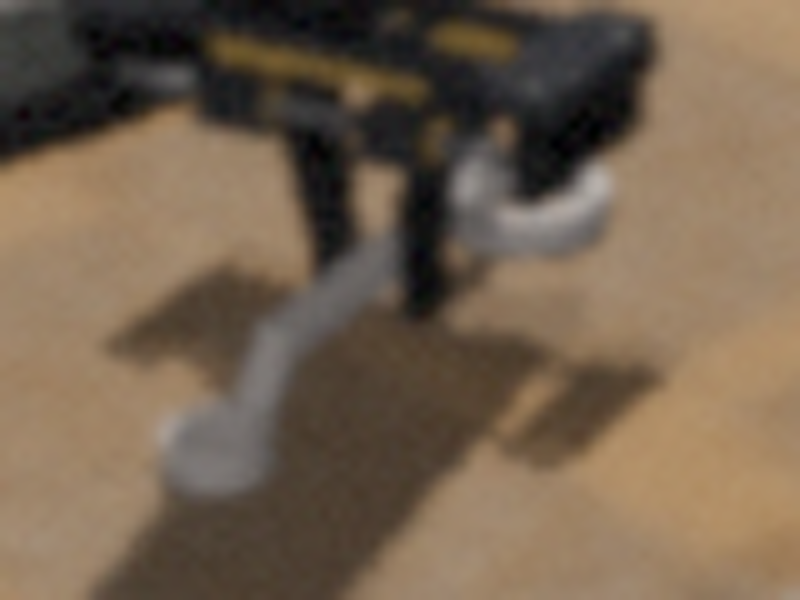

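servo_tool:
  moves: "0 0 0.003 0 0 0 0.4; 0 0 0 0 0 0 1; 0 0 0 0 0 0 1; 0 0 0 0 0 0 1; 0 0 0 0 0 0 1; 0 0 0 0 0 0 1; 0 0 0 0 0 0 1; 0 0 0 0 0 0 1"
  squeeze: 60

```text
time_s: 7.55
tool_pos: [0.445, 0.2728, -0.0012]
tool_rot: [-180.0, -0.2, 18.8]
force: [0.6, 0.8, -2.0]
grip_width: 0.0138
```

```bash
python3 - <<'E'
from h import *
T,o=wristpose();c=env.read_camera("wrist"); crop(c,250,0,390,130,"w9.png",5)
print(o["tool_pos"],o["tool_rot"],o["grip_width"],o["force"],o["wrist_torque"])
E
```

```text
[ 0.44495989  0.27282718 -0.00116588] [-1.79968852e+02 -1.75074246e-01  1.87975002e+01] 0.013843027485769642 [ 0.57680041  0.81694245 -2.03980235] [-0.00916327  0.12986362  0.01317186]
```

View pics/w9.png

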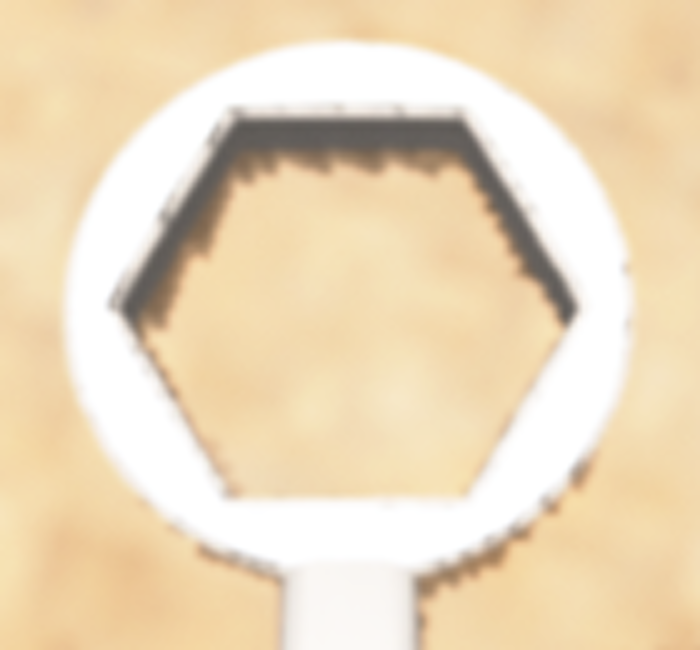

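```bash
python3 - <<'E'
from h import *
T,o=wristpose();c=env.read_camera("wrist")
for u,v in [(319,61.7),(319,22),(319,99.4),(272.4,61),(365.6,62.4)]:
    p=wplane(c,T,u,v,.0155); print(p.round(4), (np.linalg.inv(T)@np.r_[p,1])[:3].round(4))
E
```

```text
[0.5378 0.3056 0.0155] [ 0.0985 -0.0012 -0.0164]
[0.5586 0.3127 0.0155] [ 0.1205 -0.0012 -0.0163]
[0.5191 0.2992 0.0155] [ 0.0787 -0.0011 -0.0164]
[0.531  0.3285 0.0155] [ 0.0994 -0.025  -0.0164]
[0.5457 0.2831 0.0155] [ 0.0987  0.0227 -0.0164]
```

servo_tool:
  moves: "0 0 -0.01 0 0 0 1; 0 0 -0.02 0 0 0 1; 0 0 -0.03 0 0 0 1; 0 0 -0.03 0 0 0 1; 0 0 -0.03 0 0 0 1; 0 0 -0.025 0 0 0 1; 0 0 0 0 0 0 1"

```text
time_s: 8.23
tool_pos: [0.4408, 0.2683, 0.1488]
tool_rot: [179.7, 0.5, 18.7]
force: [1.3, 0.4, -2.9]
grip_width: 0.0137
```

```bash
python3 - <<'E'
from h import *
T,o=wristpose();c=env.read_camera("wrist"); cv2.imwrite("pics/w10.png",c["img"][:,:,::-1])
print(o["tool_pos"],o["tool_rot"],o["grip_width"],o["force"],o["wrist_torque"])
plan([.4507,.0422,.14],12,11,1)
E
```

```text
[0.44082472 0.26830566 0.14881278] [179.7109663    0.47153002  18.66560641] 0.01369193721612548 [ 1.28960424  0.38173578 -2.93522292] [-0.03094618 -0.02357125  0.0089604 ]
-0.0056 0.0197 0.0006 0 0 0.021 1; -0.0054 0.0198 0.0006 0 0 0.021 1; -0.0052 0.0198 0.0006 0 0 0.021 1; -0.0050 0.0199 0.0006 0 0 0.021 1; -0.0048 0.0200 0.0006 0 0 0.021 1; -0.0046 0.0200 0.0006 0 0 0.021 1; -0.0044 0.0200 0.0006 0 0 0.021 1; -0.0042 0.0201 0.0006 0 0 0.021 1; -0.0039 0.0201 0.0006 0 0 0.021 1; -0.0037 0.0202 0.0006 0 0 0.021 1; -0.0035 0.0202 0.0006 0 0 0.021 1
```

View pics/w10.png

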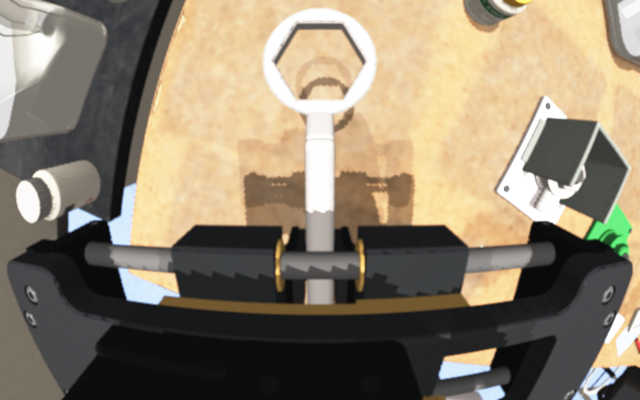

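Spanner lifted and held: width 13.7 mm, weight about 2.9 N.

servo_tool:
  moves: "-0.0056 0.020 0.0006 0 0 0.021 1; -0.0054 0.020 0.0006 0 0 0.021 1; -0.005 0.020 0.0006 0 0 0.021 1; -0.005 0.020 0.0006 0 0 0.021 1; -0.005 0.020 0.0006 0 0 0.021 1; -0.0046 0.020 0.0006 0 0 0.021 1; -0.0044 0.020 0.0006 0 0 0.021 1; -0.0042 0.020 0.0006 0 0 0.021 1; -0.004 0.020 0.0006 0 0 0.021 1; -0.0037 0.020 0.0006 0 0 0.021 1; 0 0.010 0 0 0 0.021 1; 0 0 0 0 0 0 1"

```text
time_s: 9.28
tool_pos: [0.4416, 0.0249, 0.1317]
tool_rot: [179.4, 1.6, 10.9]
force: [-0.0, 0.2, -2.8]
grip_width: 0.0131
```

```bash
python3 - <<'E'
from h import *
T,o=wristpose();c=env.read_camera("wrist"); cv2.imwrite("pics/w11.png",c["img"][:,:,::-1])
np.savez("w11.npz",T=T,img=c["img"])
print(o["tool_pos"],o["tool_rot"],np.round(o["qpos"],1))
p=wproj(c,T,[.5615,-.0057,.064])[0].astype(int); print(p)
crop(c,max(p[0]-65,0),max(p[1]-50,0),p[0]+65,p[1]+50,"w11c.png",6); print(max(p[0]-65,0),max(p[1]-50,0))
E
```

```text
[0.44163631 0.0249115  0.1316561 ] [179.39863322   1.61531017  10.85200681] [-42.2  -4.4  33.9 116.7   3.4  68.6 -88.8]
[387  64]
322 14
```

View pics/w11.png

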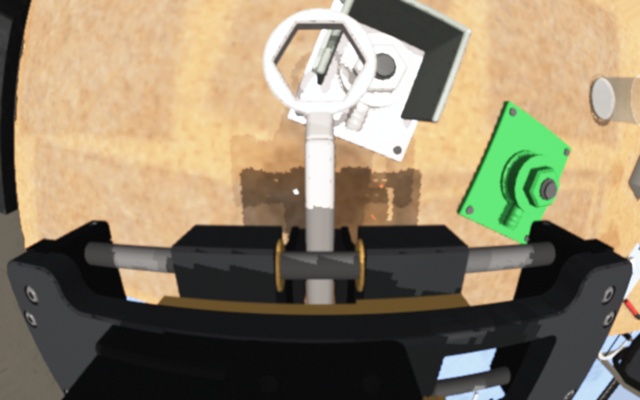

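View pics/w11c.png

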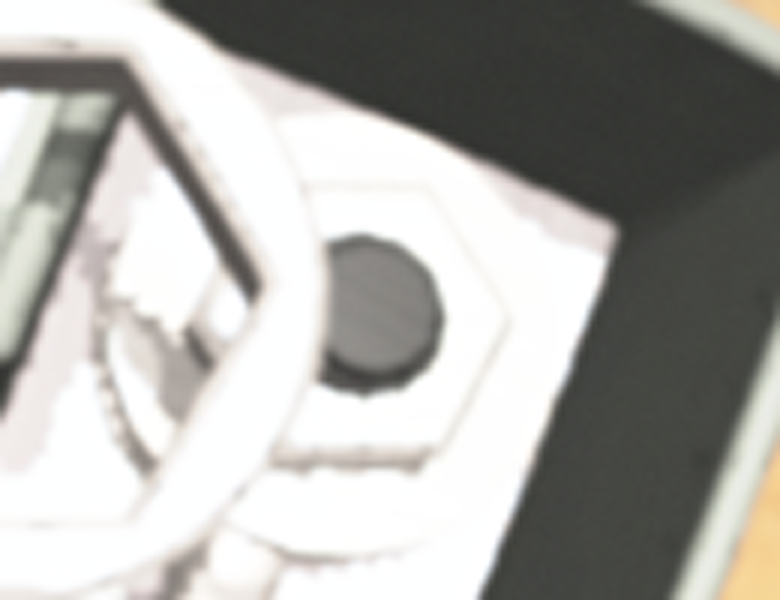

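```bash
python3 - <<'E'
from h import *
d=np.load("w11.npz");T=d["T"]; c=env.read_camera("wrist")
f=lambda x,y,z:wplane(c,T,322+x/6-.42,14+y/6-.42,z)
print("stem",f(372,303,.064), "right",f(442,305,.064),"top",f(368,235,.064),"bot",f(368,372,.064))
A=f(428,182,.056);B=f(510,320,.056);C=f(442,445,.056);D=f(312,183,.056)
print(A,B,C,D)
for a,b in [(D,A),(A,B),(B,C)]: print("edge dir",np.degrees(np.arctan2(*(b-a)[:2][::-1])),np.linalg.norm(b-a))
# back inner wall base line at z=.01 : (480,165)-(618,228); right wall base (618,228)-(490,590)
E_=f(480,165,.01);F=f(618,228,.01);G=f(490,590,.01)
for a,b in [(E_,F),(G,F)]: print("wall dir",np.degrees(np.arctan2(*(b-a)[:2][::-1])))
E
```

```text
stem [ 0.56082064 -0.00287931  0.064     ] right [ 0.56296294 -0.01206884  0.064     ] top [ 0.56979643 -0.00064034  0.064     ] bot [ 0.55156025 -0.00413254  0.064     ]
[ 0.5813345 -0.0087338  0.056    ] [ 0.56510124 -0.02355847  0.056     ] [ 0.54547533 -0.01761639  0.056     ] [0.57701981 0.0067719  0.056     ]
edge dir -74.44996017567675 0.016094821363271256
edge dir -137.59679547476625 0.0219838487697972
edge dir 163.15541155360634 0.020505723987855717
wall dir -98.79258732426587
wall dir -8.225981373795666
```

```bash
cat >> h.py <<'E'
RING=np.array([.099,-.0012])
def tcp_for(ring,yaw,z):
    a=np.radians(yaw); return [ring[0]-RING[0]*np.cos(a)-RING[1]*np.sin(a), ring[1]-RING[0]*np.sin(a)+RING[1]*np.cos(a), z]
def ringnow(o):
    a=np.radians(o["tool_rot"][2]); x,y=o["tool_pos"][:2]
    return x+RING[0]*np.cos(a)+RING[1]*np.sin(a), y+RING[0]*np.sin(a)-RING[1]*np.cos(a)
E
python3 - <<'E'
from h import *
t=tcp_for([.5605,-.0028],13.5,.125); print(t); step(t,13.5,6,1)
E
```

```text
[np.float64(0.46451551231725713), np.float64(-0.027077934926211848), 0.125]
6 rows of: 0.002 0.0097 0.0012 0.003 0.01 -0.014 1
```

servo_tool:
  moves: "0.002 0.0097 0.001 0.003 0.01 -0.014 1; 0.002 0.0097 0.001 0.003 0.01 -0.014 1; 0.002 0.0097 0.001 0.003 0.01 -0.014 1; 0.002 0.0097 0.001 0.003 0.01 -0.014 1; 0.002 0.0097 0.001 0.003 0.01 -0.014 1; 0.002 0.003 0 0.003 0.01 -0.014 1; 0 0 0 0 0 0 1"

```text
time_s: 9.97
tool_pos: [0.4648, -0.0098, 0.1255]
tool_rot: [-179.8, -0.1, 14.7]
force: [-0.2, -0.5, -2.3]
grip_width: 0.0131
```

```bash
python3 - <<'E'
from h import *
o=env.get_obs(); print(o["tool_pos"],o["tool_rot"],ringnow(o),o["force"])
t=tcp_for([.5605,-.0028],13.5,.085); step(t,13.5,6,1)
E
```

```text
[ 0.46482935 -0.00983133  0.12553644] [-1.79761757e+02 -1.29520442e-01  1.46501544e+01] (np.float64(0.5603071754679245), np.float64(0.016368371440675114)) [-0.19601193 -0.46997249 -2.26185205]
6 rows of: -0.0008 0.0028 0.0067 -0.001 -0.001 0.007 1
```

servo_tool:
  moves: "-0.001 0.004 0 0 0 0.007 1; -0.001 0.004 0 0 0 0.007 1; -0.001 0.004 0 0 0 0.007 1; -0.001 0.004 0 0 0 0.007 1; -0.001 0.002 0 0 0 0.007 1; 0 0 0 0 0 0 1"

```text
time_s: 10.47
tool_pos: [0.4639, -0.026, 0.1253]
tool_rot: [-179.7, -0.1, 13.9]
force: [0.1, 0.4, -3.6]
grip_width: 0.0134
```

```bash
python3 - <<'E'
from h import *
T,o=wristpose(); print(o["tool_pos"],o["tool_rot"],ringnow(o),o["force"])
c=env.read_camera("wrist"); crop(c,250,0,390,130,"w12.png",5); np.savez("w12.npz",T=T,img=c["img"])
t=tcp_for([.5605,-.0028],13.5,.085); step(t,13.5,6,1)
E
```

```text
[ 0.46391077 -0.02596449  0.12526899] [-1.79688259e+02 -6.37030811e-02  1.38742048e+01] (np.float64(0.5597346497492988), np.float64(-0.0010601909700156452)) [ 0.07966959  0.39053329 -3.63883137]
6 rows of: 0.0 0.0003 0.0067 -0.002 -0.0 0.002 1
```

View pics/w12.png

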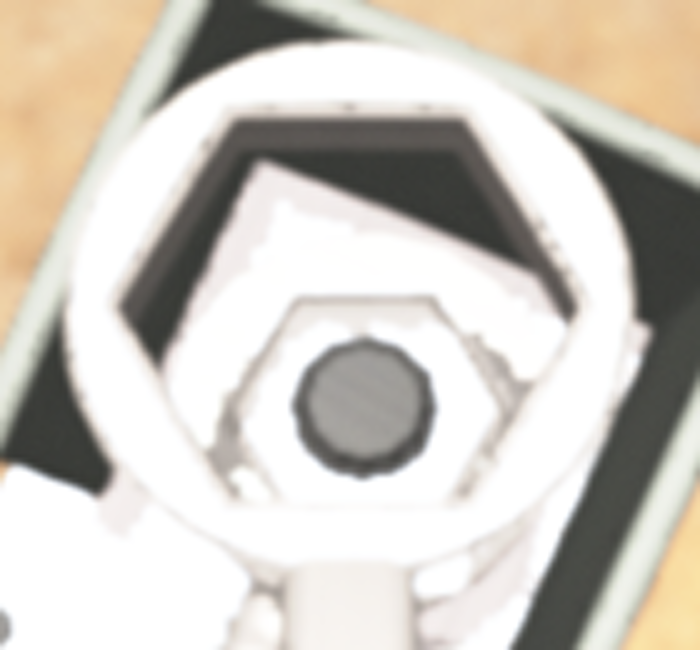

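```bash
cat > m.py <<'E'
from h import *
d=np.load("w12.npz");T=d["T"]; c=env.read_camera("wrist")
f=lambda x,y,z:wplane(c,T,250+x/5-.4,y/5-.4,z)
Ti=np.linalg.inv(T)
print("stem",f(365,403,.064),(Ti@np.r_[f(365,403,.064),1])[:2])
for z in(.056,.053):
  L=f(238,410,z);Rr=f(502,410,z);print("LR mid",(L+Rr)/2,np.linalg.norm(L-Rr), "tool",(Ti@np.r_[(L+Rr)/2,1])[:2])
  print("top flat",(Ti@np.r_[f(369,298,z),1])[:2])
h=T[2,3]+.0165
print("ring", [(Ti@np.r_[f(x,y,h),1])[:2].round(4) for x,y in [(348,108),(348,505),(115,305),(580,312)]])
E
python3 m.py
```

```text
stem [ 0.56016322 -0.00342477  0.064     ] [0.09878088 0.0015323 ]
LR mid [ 0.5605051  -0.00419751  0.056     ] 0.04127996630509362 tool [0.09891859 0.00240799]
top flat [0.11693417 0.00222313]
LR mid [ 0.56088168 -0.0041289   0.053     ] 0.04178436022995568 tool [0.0992973  0.00244801]
top flat [0.117533   0.00226089]
ring [array([ 0.1208, -0.001 ]), array([ 0.078, -0.001]), array([ 0.0996, -0.0249]), array([0.0988, 0.0227])]
```

```bash
python3 - <<'E'
from h import *
t=tcp_for([.5605,-.0038],13.5,.075); step(t,13.5,8,1)
E
```

```text
8 rows of: -0.0 0.0004 0.0063 -0.001 -0.0 0.002 1
```

servo_tool:
  moves: "0 0.0005 0.0065 -0.001 0 0.002 1; 0 0.0005 0.0065 -0.001 0 0.002 1; 0 0.0005 0.0065 -0.001 0 0.002 1; 0 0.0005 0.0065 -0.001 0 0.002 1; 0 0.0005 0.0065 -0.001 0 0.002 1; 0 0.0005 0.0065 -0.001 0 0.002 1; 0 0.0005 0.0065 -0.001 0 0.002 1; 0 0 0.003 0 0 0 1; 0 0 0 0 0 0 1"

```text
time_s: 11.32
tool_pos: [0.4639, -0.0284, 0.0703]
tool_rot: [-179.9, 0.1, 13.5]
force: [0.2, 0.3, -2.7]
grip_width: 0.0135
```

```bash
python3 - <<'E'
from h import *
T,o=wristpose(); print(o["tool_pos"],o["tool_rot"],ringnow(o),o["force"])
c=env.read_camera("wrist"); crop(c,250,0,390,130,"w13.png",5); np.savez("w12.npz",T=T,img=c["img"])
t=tcp_for([.5605,-.0038],13.5,.072); step(t,13.5,3,1)
E
```

```text
[ 0.463872   -0.02838072  0.07030324] [-1.79897808e+02  6.01761250e-02  1.35245395e+01] (np.float64(0.5598460818533066), np.float64(-0.004061674406639701)) [ 0.22348138  0.3146994  -2.70371836]
3 rows of: 0.0002 -0.0 -0.0005 -0.001 0.001 0.0 1
```

View pics/w13.png

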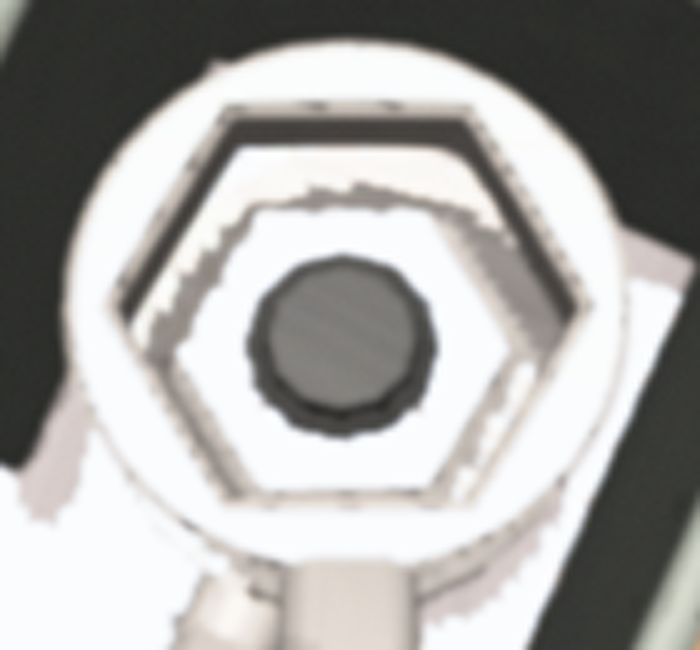

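```bash
cat > m.py <<'E'
from h import *
import sys
a=eval(sys.argv[1])
d=np.load("w12.npz");T=d["T"]; c=env.read_camera("wrist"); Ti=np.linalg.inv(T); h=T[2,3]+.0165
f=lambda x,y,z:(Ti@np.r_[wplane(c,T,250+x/5-.4,y/5-.4,z),1])[:2].round(4)
for n,x,y,z in a: print(n,f(x,y,h if z==0 else z))
E
python3 m.py "[('stemtop',343,330,.064),('stemL',248,345,.06),('stemR',437,345,.06),('L',178,350,.056),('R',508,350,.056),('T',345,208,.056),('ringT',348,105,0),('ringB',348,500,0),('ringL',112,302,0),('ringR',588,308,0),('Blow T inner bottom edge',340,147,.0713)]"
```

```text
stemtop [ 0.1004 -0.0016]
stemL [ 0.0994 -0.0129]
stemR [0.0994 0.0095]
L [ 0.0996 -0.0217]
R [0.0996 0.0184]
T [ 0.1176 -0.0014]
ringT [ 0.1211 -0.001 ]
ringB [ 0.0786 -0.001 ]
ringL [ 0.0999 -0.0251]
ringR [0.0993 0.0236]
Blow T inner bottom edge [ 0.121  -0.0019]
```

servo_tool:
  moves: "0 -0.0007 0.004 0 0 0 1; 0 0 0.004 0 0 0 1; 0 0 0.004 0 0 0 1; 0 0 0.004 0 0 0 1; 0 0 0.002 0 0 0 1; 0 0 0 0 0 0 1"

```text
time_s: 11.92
tool_pos: [0.4656, -0.0271, 0.0525]
tool_rot: [-179.9, -0.2, 13.6]
force: [-0.2, 0.5, -3.8]
grip_width: 0.0136
```

```bash
sed -i 's/^RING=.*/RING=np.array([.0997,-.0009])/' h.py; python3 - <<'E'
from h import *
T,o=wristpose(); print(o["tool_pos"],o["tool_rot"],ringnow(o),o["force"],o["wrist_torque"])
c=env.read_camera("wrist"); crop(c,250,0,390,130,"w14.png",5); np.savez("w12.npz",T=T,img=c["img"])
t=tcp_for([.5604,-.0035],13.5,.06); step(t,13.5,3,1)
E
```

```text
[ 0.4656203  -0.02712529  0.0525111 ] [-179.88182672   -0.1873903    13.5552529 ] (np.float64(0.5623321454285125), np.float64(-0.002882379333531356)) [-0.16120201  0.54996747 -3.76280532] [-0.10612295  0.12210896 -0.05119515]
3 rows of: -0.0007 0.0 -0.0025 -0.001 -0.002 0.001 1
```

View pics/w14.png

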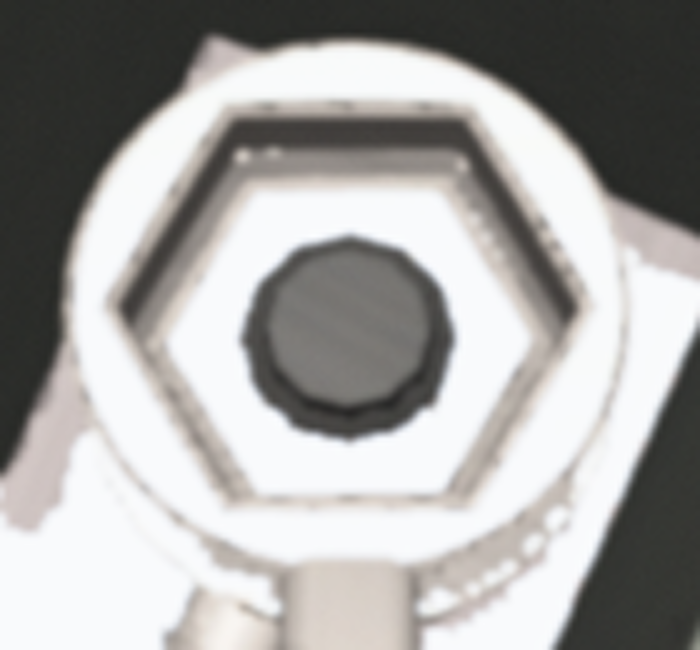

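The nut lies centred in the bore at (350,338), with its flats parallel to the bore's. Continuing down.

servo_tool:
  moves: "-0.001 0 0.004 0 0 0 1; 0 0 0.004 0 0 0 1; 0 0 0.004 0 0 0 1; 0 0 0.003 0 0 0 1"

```text
time_s: 12.3
tool_pos: [0.4624, -0.0281, 0.0385]
tool_rot: [-179.7, 0.1, 13.5]
force: [-4.1, -0.7, 5.1]
grip_width: 0.0134
```

```bash
python3 - <<'E'
from h import *
T,o=wristpose(); print(o["tool_pos"],o["tool_rot"],ringnow(o),o["force"],o["wrist_torque"])
E
```

```text
[ 0.46243944 -0.02809949  0.03852323] [-1.79732755e+02  8.32953256e-02  1.35303778e+01] (np.float64(0.559161802279747), np.float64(-0.0038985656926110233)) [-4.10538523 -0.74071604  5.1057365 ] [-0.07818087  0.62281395  0.06145661]
```

Seated: the ring underside is at about 40 mm and Fz has jumped about 8 N. First clockwise swing, in small rows.

servo_tool:
  moves: "-0.001 -0.003 -0.0005 0 0 0.06 1; 0 -0.005 0 0 0 0.1 1; 0 -0.005 0 0 0 0.1 1; 0 -0.005 0 0 0 0.1 1; 0 -0.005 0 0 0 0.1 1"

```text
time_s: 12.72
tool_pos: [0.4567, -0.007, 0.0386]
tool_rot: [-179.8, 0.3, -0.4]
force: [-3.0, 0.7, -0.1]
grip_width: 0.0133
```

```bash
cat >> h.py <<'E'
NUT=np.array([.5595,-.0038])
def stat():
    T,o=wristpose(); f=o["force"]; m=o["wrist_torque"]; a=np.radians(o["tool_rot"][2])
    tx=np.array([np.cos(a),np.sin(a)]); ty=np.array([np.sin(a),-np.cos(a)])
    r=np.array(o["tool_pos"])[:2]-NUT
    fx,fy=np.dot(tx,f[:2]),np.dot(ty,f[:2])
    # torque the outside puts on the tool about nut axis; tool puts the opposite on the nut. clockwise positive
    t=(r[0]*f[1]-r[1]*f[0])+m[2]
    print("t",round(o["time_s"],2),"pos",np.round(o["tool_pos"],4),"rot",np.round(o["tool_rot"],2),"ring",np.round(ringnow(o),4),"\n F along x,y tool:",round(fx,2),round(fy,2),"Fz",round(f[2],2),"M",np.round(m,3),"Tnut cw(sideF only/with Mz)",round(r[0]*f[1]-r[1]*f[0],3),round(t,3),"q",np.round(o["qpos"],1),"w",round(o["grip_width"],4))
E
python3 -c "
from h import *
stat()"
```

```text
t 12.72 pos [ 0.4567 -0.007   0.0386] rot [-179.77    0.29   -0.39] ring [ 0.5564 -0.0068] 
 F along x,y tool: -3.02 -0.67 Fz -0.14 M [0.12  0.536 0.113] Tnut cw(sideF only/with Mz) -0.08 0.033 q [-40.1   4.5  39.4 121.5  -3.8  55.3 -88.9] w 0.0133
```

```bash
python3 - <<'E'
from h import *
T,o=wristpose(); c=env.read_camera("wrist"); crop(c,220,0,420,150,"w15.png",4); np.savez("w12.npz",T=T,img=c["img"])
stat()
E
```

```text
t 12.77 pos [ 0.4567 -0.0058  0.0385] rot [-179.73    0.29   -0.45] ring [ 0.5564 -0.0057] 
 F along x,y tool: -1.34 -0.59 Fz -1.06 M [0.089 0.476 0.076] Tnut cw(sideF only/with Mz) -0.064 0.012 q [-40.1   4.5  39.4 121.6  -3.8  55.3 -89.1] w 0.0134
```

View pics/w15.png

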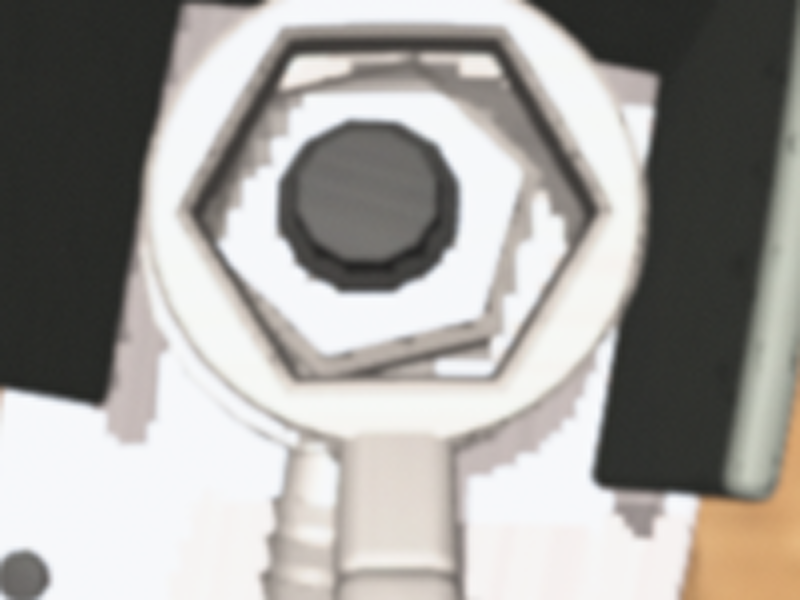

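```bash
python3 - <<'E'
from h import *
T,o=wristpose(); c=env.read_camera("wrist"); K=c["mtx"]
def pt(u,v):
    x=(u-K[0,2])/K[0,0]; y=(v-K[1,2])/K[1,1]; th=np.hypot(x,y); s=np.sin(th)/th
    d=np.array([x*s,-y*s,-np.cos(th)]); zz=np.median(c["range_z"][v-1:v+2,u-1:u+2]); p=d/np.cos(th)*zz
    return (c["hand_eye"][:3,:3]@p+c["hand_eye"][:3,3])
for n,x,y in [("ringtop",400,15),("ringL",170,210),("ringR",620,210),("ringB",400,405),("h",400,480),("h",400,590),("nut",250,220),("nut",420,320),("stem",370,190),("body",200,420)]:
    u,v=220+x//4,y//4; p=pt(u,v); print(n,"tool",p.round(4),"world",(T[:3,:3]@p+T[:3,3]).round(4))
for v in (170,200,220): p=pt(320,v); print("h",p.round(4))
s=env.read_camera("scene"); crop(s,270,150,370,225,"s6.png",8)
E
```

```text
ringtop tool [ 0.1236 -0.0004 -0.0358] world [ 0.5804 -0.0065  0.0737]
ringL tool [ 0.1006 -0.0272 -0.0329] world [0.5576 0.0204 0.0711]
ringR tool [ 0.1007  0.0251 -0.0323] world [ 0.5574 -0.0318  0.0701]
ringB tool [ 0.0769 -0.0004 -0.0286] world [ 0.5337 -0.0062  0.0667]
h tool [ 0.0678 -0.0004 -0.0332] world [ 0.5247 -0.0061  0.0713]
h tool [ 0.0563 -0.0004 -0.0447] world [ 0.5133 -0.0061  0.083 ]
nut tool [ 0.1021 -0.0197 -0.0169] world [0.559 0.013 0.055]
nut tool [ 0.0885  0.0022 -0.017 ] world [ 0.5453 -0.0087  0.055 ]
stem tool [ 0.1043 -0.0043 -0.0246] world [ 0.5611 -0.0025  0.0626]
body tool [ 0.0783 -0.0332  0.0292] world [0.5351 0.0269 0.0091]
h [ 0.0463 -0.0004 -0.0438]
h [ 0.0325 -0.0003 -0.0423]
h [ 0.0224 -0.0003 -0.0402]
```

View pics/s6.png

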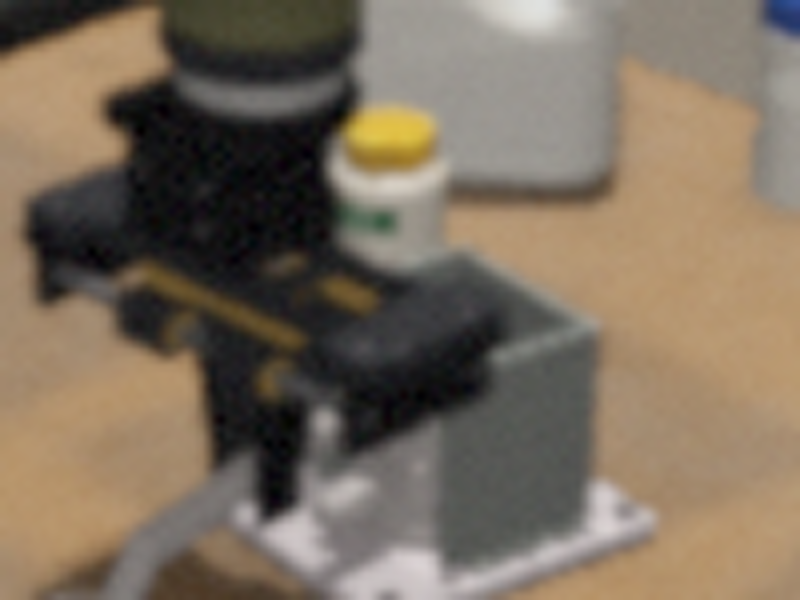

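```bash
cat > m2.py <<'E'
from h import *
c=env.read_camera("wrist"); He=c["hand_eye"];K=c["mtx"]
def f(u,v,zt):  # pixel -> tool xy at tool depth zt
    x=(u-K[0,2])/K[0,0]; y=(v-K[1,2])/K[1,1]; th=np.hypot(x,y); s=np.sin(th)/th
    d=He[:3,:3]@np.array([x*s,-y*s,-np.cos(th)]); k=(zt-He[2,3])/d[2]; return (He[:3,3]+k*d)[:2].round(4)
g=lambda x,y,zt:f(250+x/5-.4,y/5-.4,zt)
z=.0525
print("w14 nut L,R,T",g(165,340,z-.056),g(535,338,z-.056),g(350,183,z-.056),"stemtop",g(350,322,z-.064))
for zt in(-.0165,-.02): print("ring T,B,L,R",g(348,105,zt),g(348,500,zt),g(112,303,zt),g(588,308,zt))
E
python3 m2.py
```

```text
w14 nut L,R,T [ 0.0977 -0.021 ] [0.098  0.0198] [ 0.1158 -0.0006] stemtop [ 0.098  -0.0006]
ring T,B,L,R [ 0.121  -0.0008] [ 0.0784 -0.0008] [ 0.0996 -0.0249] [0.0991 0.0238]
ring T,B,L,R [ 0.1198 -0.0008] [ 0.0782 -0.0008] [ 0.0989 -0.0244] [0.0985 0.0233]
```

servo_tool:
  moves: "0 0 -0.005 0 0 0 1; 0 0 -0.005 0 0 0 1; -0.001 0 -0.005 0 -0.07 0 1; -0.001 0 -0.003 0 -0.07 0 1; -0.001 0 0 0 -0.07 0 1; -0.001 0 0 0 -0.07 0 1; 0 0 0 0 0 0 1"

```text
time_s: 13.5
tool_pos: [0.4568, -0.0096, 0.0605]
tool_rot: [-179.8, 8.1, 0.1]
force: [0.8, 0.6, -3.1]
grip_width: 0.0132
```

```bash
cat >> h.py <<'E'
def step2(dst,rpy,n,grip=1):
    T,o=wristpose(); Rt=R.from_euler('xyz',rpy,degrees=True).as_matrix()
    rv=R.from_matrix(T[:3,:3].T@Rt).as_rotvec()/n/0.5; d=T[:3,:3].T@(np.array(dst)-T[:3,3])/n
    print(f"{n} rows of:",*np.round(d,4),*np.round(rv,3),grip)
def ptool(c,u,v):
    K=c["mtx"];x=(u-K[0,2])/K[0,0]; y=(v-K[1,2])/K[1,1]; th=np.hypot(x,y); s=np.sin(th)/th
    d=np.array([x*s,-y*s,-np.cos(th)]); v0,u0=int(round(v)),int(round(u)); zz=np.median(c["range_z"][max(v0-1,0):v0+2,u0-1:u0+2]); p=d/np.cos(th)*zz
    return c["hand_eye"][:3,:3]@p+c["hand_eye"][:3,3]
E
python3 - <<'E'
from h import *
stat()
T,o=wristpose(); c=env.read_camera("wrist"); crop(c,220,0,420,150,"w16.png",4)
for n,u,v in [("top",320,4),("L",262,52),("R",375,52),("B",320,101)]: 
    p=ptool(c,u,v); print(n,p.round(4),(T[:3,:3]@p+T[:3,3]).round(4))
E
```

```text
t 13.5 pos [ 0.4568 -0.0096  0.0605] rot [-1.7978e+02  8.0600e+00  6.0000e-02] ring [ 0.5565 -0.0086] 
 F along x,y tool: 0.82 -0.56 Fz -3.08 M [-0.055 -0.096  0.007] Tnut cw(sideF only/with Mz) -0.053 -0.046 q [-38.2  10.5  39.9 114.   -7.3  66.2 -84.9] w 0.0132
top [ 0.1237 -0.0004 -0.0343] [ 0.5841 -0.0092  0.0772]
L [ 0.1012 -0.0275 -0.0309] [0.5613 0.0179 0.077 ]
R [ 0.1011  0.0253 -0.031 ] [ 0.5613 -0.035   0.0769]
B [ 0.0771 -0.0004 -0.0275] [ 0.537  -0.0093  0.0769]
```

View pics/w16.png

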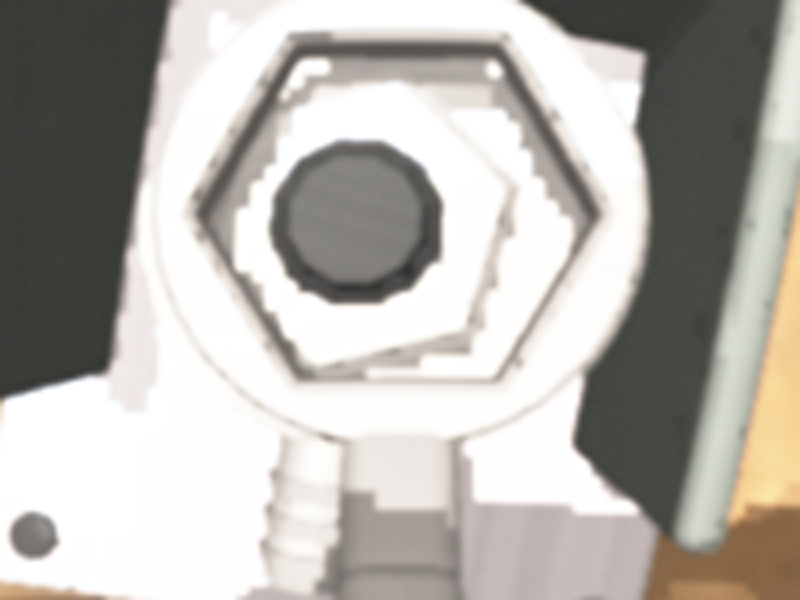

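```bash
cat > m3.py <<'E'
from h import *
import sys
# usage: zring ringpts nutpts(list crop coords) stem k u0 v0 ; all in crop px
def meas(T,c,zring,ring,nut,stem,k,u0,v0):
    f=lambda p,z:wplane(c,T,u0+(p[0]+.5)/k-.5,v0+(p[1]+.5)/k-.5,z)[:2]
    rc=np.mean([f(p,zring) for p in ring],0); ra=f(ring[1],zring)-f(ring[0],zring)
    n=[f(p,.056) for p in nut]; s=f(stem,.064)
    print("ring ctr",rc.round(4),"L-R dir-> yaw",np.degrees(np.arctan2(ra[1],ra[0]))+90)
    for i in range(len(n)-1):
        e=n[i+1]-n[i]; print(" edge",np.round(np.linalg.norm(e),4),"yaw mod60",((np.degrees(np.arctan2(e[1],e[0]))+90+30)%60)-30)
    print("stem",s.round(4),"nutpts",np.round(n,4).tolist())
    return rc,s
E
python3 - <<'E'
from m3 import *
T,o=wristpose(); c=env.read_camera("wrist")
rc,s=meas(T,c,.0775,[(195,213),(600,213)],[(405,82),(512,185),(470,335),(313,368)],(350,213),4,220,0)
E
```

```text
ring ctr [ 0.5604 -0.0091] L-R dir-> yaw 0.021701003664730933
 edge 0.02 yaw mod60 15.031765072735539
 edge 0.0214 yaw mod60 15.345870536713392
 edge 0.0215 yaw mod60 12.113837990451373
stem [ 0.5609 -0.0031] nutpts [[0.5797, -0.01], [0.5655, -0.0241], [0.5448, -0.0187], [0.5403, 0.0023]]
```

```bash
sed -i 's/^RING=.*/RING=np.array([.1036,-.0005])/; s/^NUT=.*/NUT=np.array([.5606,-.0031])/' h.py; cat >> h.py <<'E'
def go(yaw,z,n,pitch=8.06,off=(0,0),grip=1):
    step2(tcp_for(NUT+np.array(off),yaw,z),[180,pitch,yaw],n,grip)
E
python3 - <<'E'
from h import *
go(13.7,.066,6)
E
```

```text
6 rows of: 0.0006 0.0031 -0.0011 -0.013 -0.0 -0.079 1
```

servo_tool:
  moves: "0.0006 0.0035 -0.001 -0.013 0 -0.085 1; 0.0006 0.0035 -0.001 -0.013 0 -0.085 1; 0.0006 0.0035 -0.001 -0.013 0 -0.085 1; 0.0006 0.0035 -0.001 -0.013 0 -0.085 1; 0.0006 0.0035 -0.001 -0.013 0 -0.085 1; 0.0006 0.0015 -0.001 -0.013 0 -0.05 1; 0 0 0 0 0 0 1"

```text
time_s: 14.18
tool_pos: [0.4607, -0.0301, 0.0664]
tool_rot: [179.9, 7.6, 14.4]
force: [0.9, -0.4, -2.5]
grip_width: 0.0132
```

```bash
python3 - <<'E'
from h import *
stat()
go(13.7,.066,3)
T,o=wristpose(); c=env.read_camera("wrist"); crop(c,250,0,390,130,"w17.png",5); np.savez("w12.npz",T=T,img=c["img"])
E
```

```text
t 14.18 pos [ 0.4607 -0.0301  0.0664] rot [179.9    7.58  14.38] ring [ 0.5609 -0.0039] 
 F along x,y tool: 0.77 0.6 Fz -2.48 M [ 0.014 -0.079 -0.025] Tnut cw(sideF only/with Mz) 0.063 0.038 q [-36.9   9.7  39.  113.7  -4.2  66.  -71.6] w 0.0132
3 rows of: -0.0 -0.0007 0.0001 0.002 -0.006 0.008 1
```

View pics/w17.png

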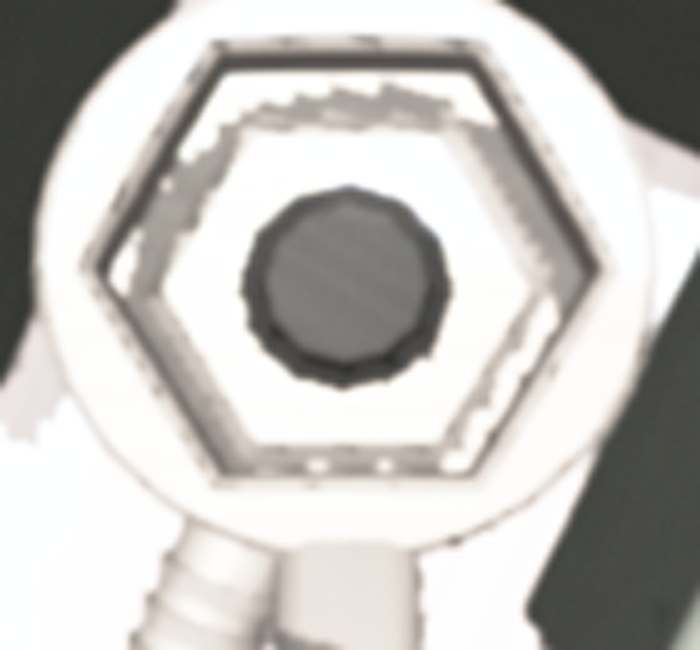

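```bash
cat > m4.py <<'E'
from h import *
def cmp(zoff,ringLR,ringTB,nutLR,nutTB,stem):
    """crop w/ u0=250,v0=0,k=5. prints in yaw frame (x fwd, y right) relative to ring centre"""
    d=np.load("w12.npz");T=d["T"]; c=env.read_camera("wrist"); zr=T[2,3]+zoff
    yaw=np.arctan2(T[1,0],T[0,0]); A=np.array([[np.cos(yaw),np.sin(yaw)],[np.sin(yaw),-np.cos(yaw)]])
    f=lambda x,y,z:A@(wplane(c,T,250+(x+.5)/5-.5,(y+.5)/5-.5,z)[:2]-T[:2,3])
    L,Rr=f(*ringLR[0],zr),f(*ringLR[1],zr);t,b=f(*ringTB[0],zr),f(*ringTB[1],zr)
    rc=np.array([(t[0]+b[0])/2,(L[1]+Rr[1])/2]); print("ring",rc.round(4),"across flats",round(t[0]-b[0],4),"LR x",L[0].round(4),Rr[0].round(4))
    l,r=f(*nutLR[0],.055),f(*nutLR[1],.055); tt,bb=f(*nutTB[0],.056),f(*nutTB[1],.056)
    nc=np.array([(tt[0]+bb[0])/2,(l[1]+r[1])/2]); print("nut",nc.round(4),"flats",round(tt[0]-bb[0],4),"LR x",l[0].round(4),r[0].round(4)); print("stem",f(*stem,.064).round(4))
    print("shift ring by (x,y):",(nc-rc).round(4))
E
python3 - <<'E'
from m4 import *
cmp(.017,[(90,268),(602,268)],[(348,46),(348,482)],[(160,288),(545,290)],[(345,126),(345,446)],(345,276))
E
```

```text
ring [ 0.1039 -0.0012] across flats 0.0424 LR x 0.1038 0.1038
nut [ 0.1036 -0.0005] flats 0.0367 LR x 0.1037 0.1035
stem [ 0.104  -0.0013]
shift ring by (x,y): [-0.0003  0.0007]
```

```bash
sed -i 's/^RING=.*/RING=np.array([.1039,-.0009])/' h.py; python3 - <<'E'
from h import *
T,o=wristpose(); print(ringnow(o))
# hold measured: nut at ring + small
import numpy as np
go(13.9,.057,4)
E
```

```text
(np.float64(0.5609394060028126), np.float64(-0.003473882856722326))
4 rows of: 0.0002 -0.0003 0.0023 0.001 -0.004 0.003 1
```

servo_tool:
  moves: "0.0003 0 0.0025 0 -0.003 0.003 1; 0.0003 0 0.0025 0 -0.003 0.003 1; 0.0003 0 0.0025 0 -0.003 0.003 1; 0.0003 0 0.0025 0 -0.003 0.003 1; 0 0 0 0 0 0 1"

```text
time_s: 14.7
tool_pos: [0.4598, -0.0294, 0.0549]
tool_rot: [179.9, 8.0, 13.8]
force: [-0.9, 0.6, -2.9]
grip_width: 0.0135
```

```bash
sed -i 's/^NUT=.*/NUT=np.array([.5609,-.0035])/' h.py; python3 - <<'E'
from h import *
stat()
go(13.9,.050,3)
T,o=wristpose(); c=env.read_camera("wrist"); crop(c,250,0,390,130,"w18.png",5); np.savez("w12.npz",T=T,img=c["img"])
E
```

```text
t 14.7 pos [ 0.4598 -0.0294  0.0549] rot [179.9    7.98  13.83] ring [ 0.5605 -0.0037] 
 F along x,y tool: -0.73 -0.8 Fz -2.86 M [-0.01  -0.121 -0.011] Tnut cw(sideF only/with Mz) -0.084 -0.095 q [-36.7  11.   38.9 114.1  -5.1  65.1 -71.5] w 0.0135
3 rows of: 0.0004 0.0 0.0016 0.001 -0.001 -0.001 1
```

View pics/w18.png

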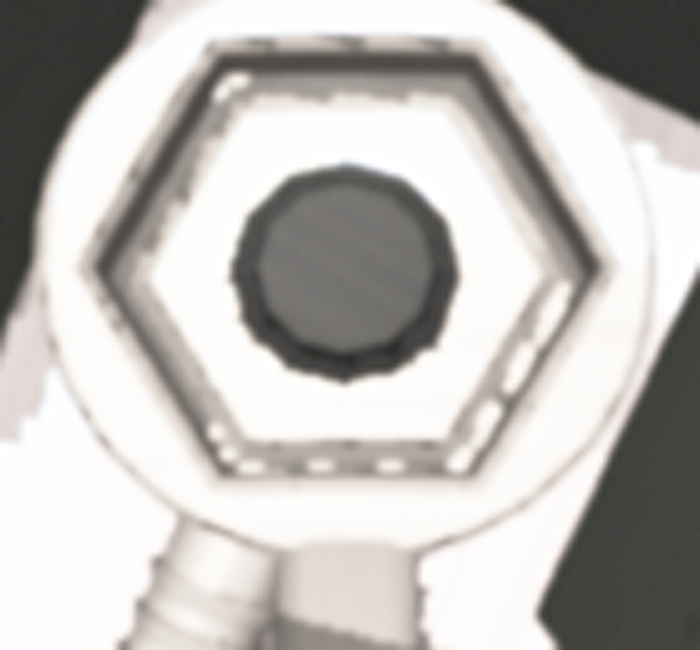

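```bash
python3 - <<'E'
from m4 import *
cmp(.017,[(90,268),(602,268)],[(348,46),(348,482)],[(150,273),(550,275)],[(345,98),(345,443)],(345,265))
E
```

```text
ring [ 0.1039 -0.0012] across flats 0.0422 LR x 0.1039 0.1039
nut [ 0.1044 -0.0008] flats 0.0369 LR x 0.1044 0.1043
stem [ 0.1042 -0.0013]
shift ring by (x,y): [0.0005 0.0004]
```

Centred to within 0.5 mm, so I'll lower with tiny rows.

servo_tool:
  moves: "0.0006 0.0002 0.0025 0 0 0 1; 0.0004 0 0.0025 0 0 0 1; 0.0004 0 0.0025 0 0 0 1; 0 0 0 0 0 0 1"

```text
time_s: 15.13
tool_pos: [0.4604, -0.0298, 0.0473]
tool_rot: [179.9, 8.0, 13.8]
force: [0.1, 0.2, -3.1]
grip_width: 0.0133
```

```bash
python3 - <<'E'
from h import *
stat()
go(13.9,.042,3)
T,o=wristpose(); c=env.read_camera("wrist"); crop(c,250,0,390,130,"w19.png",5); np.savez("w12.npz",T=T,img=c["img"])
for n,u,v in [("top",320,3),("B",320,101),("L",262,53),("R",375,53)]: p=ptool(c,u,v); print(n,(T[:3,:3]@p+T[:3,3]).round(4))
E
```

```text
t 15.13 pos [ 0.4604 -0.0298  0.0473] rot [179.9    7.98  13.82] ring [ 0.561  -0.0041] 
 F along x,y tool: 0.16 -0.18 Fz -3.08 M [ 0.058 -0.068 -0.002] Tnut cw(sideF only/with Mz) -0.019 -0.021 q [-36.4  11.8  38.8 114.3  -5.6  64.2 -71.1] w 0.0133
3 rows of: 0.0002 -0.0002 0.0017 0.001 -0.001 -0.001 1
top [0.5844 0.0014 0.0642]
B [ 0.5382 -0.01    0.0636]
L [0.5549 0.0221 0.0634]
R [ 0.5675 -0.0292  0.0641]
```

View pics/w19.png

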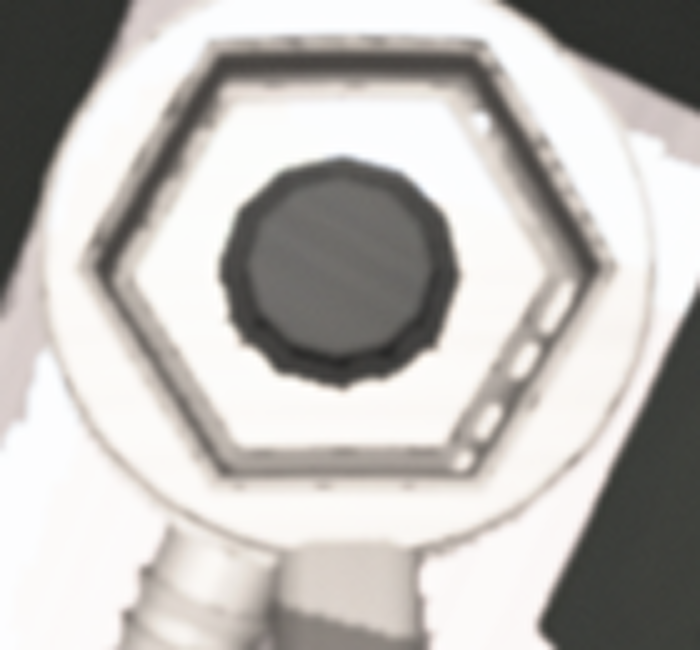

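The ring top is at 64 mm, below the stem top, with no contact force, so it is around the nut. Going the rest of the way down.

servo_tool:
  moves: "0.0003 -0.0005 0.0025 0 0 0 1; 0.0003 0 0.0025 0 0 0 1; 0.0003 0 0.0025 0 0 0 1; 0.0003 0 0.0015 0 0 0 1; 0 0 0 0 0 0 1"

```text
time_s: 15.6
tool_pos: [0.4604, -0.0294, 0.0376]
tool_rot: [179.9, 8.0, 13.8]
force: [-0.2, 0.3, 0.9]
grip_width: 0.0136
```

```bash
python3 - <<'E'
from h import *
stat()
go(13.9,.040,3)
T,o=wristpose(); c=env.read_camera("wrist"); crop(c,250,0,390,130,"w20.png",5); np.savez("w12.npz",T=T,img=c["img"])
for n,u,v in [("top",320,3),("B",320,101),("L",262,53),("R",375,53)]: p=ptool(c,u,v); print(n,(T[:3,:3]@p+T[:3,3]).round(4))
E
```

```text
t 15.6 pos [ 0.4604 -0.0294  0.0376] rot [179.9    7.97  13.82] ring [ 0.561  -0.0037] 
 F along x,y tool: -0.11 -0.37 Fz 0.91 M [ 0.041  0.049 -0.043] Tnut cw(sideF only/with Mz) -0.038 -0.081 q [-36.2  12.7  38.6 114.8  -6.3  63.1 -70.7] w 0.0136
3 rows of: -0.0001 -0.0 -0.0008 0.001 -0.001 -0.001 1
top [0.5841 0.0018 0.0558]
B [ 0.5383 -0.0096  0.0551]
L [0.5548 0.0221 0.056 ]
R [ 0.5674 -0.0287  0.0552]
```

View pics/w20.png

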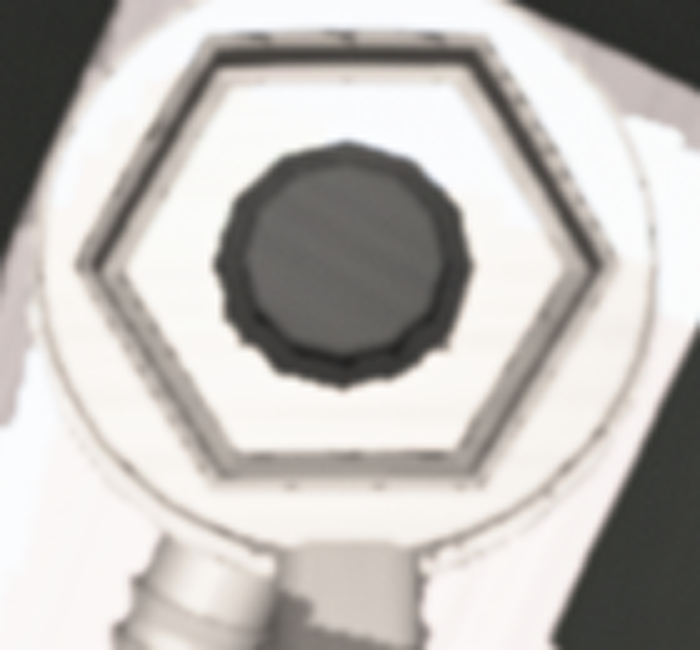

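Fully seated: the ring top is at 55.5 mm, level with the nut top, and Fz rose 4 N. Now the clockwise swing.

servo_tool:
  moves: "0.0001 -0.004 0 0.013 0 0.08 1; 0.0001 -0.0052 0 0.016 0 0.1 1; 0.0001 -0.0052 0 0.016 0 0.1 1; 0.0001 -0.0052 0 0.016 0 0.1 1; 0.0001 -0.0052 0 0.016 0 0.1 1"

```text
time_s: 16.07
tool_pos: [0.4565, -0.0046, 0.0384]
tool_rot: [-179.8, 8.1, -0.4]
force: [-1.3, 0.8, -2.6]
grip_width: 0.0132
```

```bash
sed -i 's/^NUT=.*/NUT=np.array([.5610,-.0037])/' h.py; python3 - <<'E'
from h import *
stat()
T,o=wristpose(); c=env.read_camera("wrist"); crop(c,250,0,390,130,"w21.png",5)
E
```

```text
t 16.07 pos [ 0.4565 -0.0046  0.0384] rot [-179.84    8.1    -0.44] ring [ 0.5604 -0.0045] 
 F along x,y tool: -1.3 -0.82 Fz -2.6 M [-0.095  0.004  0.407] Tnut cw(sideF only/with Mz) -0.088 0.319 q [-38.2  12.6  39.7 115.   -8.9  63.7 -84.6] w 0.0132
```

View pics/w21.png

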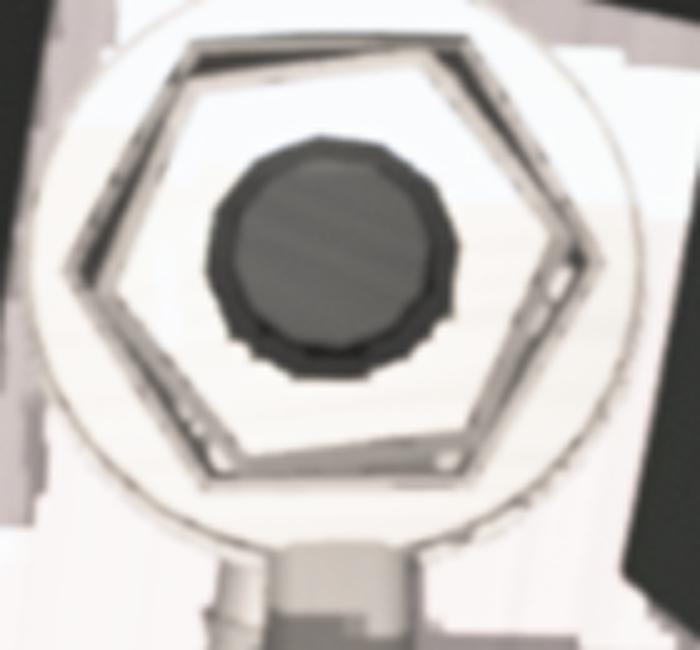

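servo_tool:
  moves: "0.0001 -0.0054 0.0003 0.016 0 0.1 1; 0.0001 -0.0054 0.0003 0.016 0 0.1 1; 0.0001 -0.0054 0.0003 0.016 0 0.1 1; 0.0001 -0.0054 0.0003 0.016 0 0.1 1; 0.0001 -0.0054 0.0003 0.016 0 0.1 1; 0.0001 -0.0054 0 0.016 0 0.1 1"

```text
time_s: 16.62
tool_pos: [0.4611, 0.0271, 0.0383]
tool_rot: [-179.7, 8.2, -17.9]
force: [-0.8, -0.4, -0.7]
grip_width: 0.0132
```

```bash
python3 -c "
from h import *
stat()"
```

```text
t 16.62 pos [0.4611 0.0271 0.0383] rot [-179.7     8.21  -17.87] ring [ 0.5602 -0.0039] 
 F along x,y tool: -0.6 0.59 Fz -0.65 M [-0.224  0.072  0.367] Tnut cw(sideF only/with Mz) 0.061 0.428 q [ -40.8   13.    40.8  114.8  -12.6   63.7 -101.6] w 0.0132
```

servo_tool:
  moves: "0.0001 -0.0052 0.0003 0.016 0 0.1 1; 0.0001 -0.0052 0.0003 0.016 0 0.1 1; 0.0001 -0.0052 0.0003 0.016 0 0.1 1; 0.0001 -0.0052 0.0003 0.016 0 0.1 1; 0.0001 -0.0052 0.0003 0.016 0 0.1 1; 0.0001 -0.0052 0 0.016 0 0.1 1; 0.0001 -0.002 0 0.006 0 0.04 1; 0 0 0 0 0 0 1"

```text
time_s: 17.28
tool_pos: [0.4763, 0.0576, 0.0385]
tool_rot: [-179.6, 8.3, -36.2]
force: [-1.3, -0.0, -0.5]
grip_width: 0.0133
```

```bash
python3 - <<'E'
from h import *
stat()
T,o=wristpose(); c=env.read_camera("wrist"); crop(c,250,0,390,130,"w22.png",5); np.savez("w12.npz",T=T,img=c["img"])
E
```

```text
t 17.28 pos [0.4763 0.0576 0.0385] rot [-179.58    8.29  -36.22] ring [ 0.5606 -0.003 ] 
 F along x,y tool: -1.02 0.78 Fz -0.47 M [-0.278  0.112  0.212] Tnut cw(sideF only/with Mz) 0.081 0.294 q [ -43.2   14.3   42.2  113.8  -16.8   63.  -119. ] w 0.0133
```

View pics/w22.png

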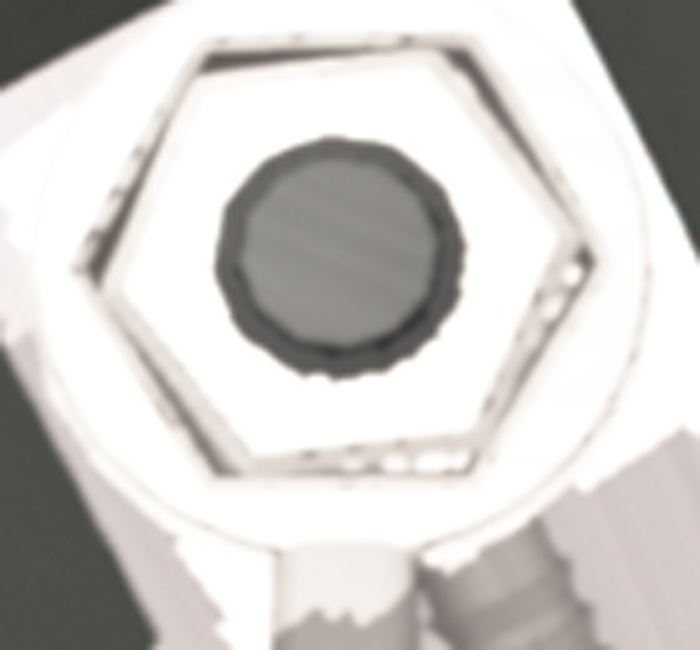

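servo_tool:
  moves: "0 0.004 0 -0.013 0 -0.08 1; 0 0.001 0 -0.003 0 -0.02 1; -0.0008 0 -0.006 0 0 0 1; -0.0008 0 -0.006 0 0 0 1; -0.0008 0 -0.006 0 0 0 1; -0.0008 0 -0.006 0 0 0 1; -0.0008 0 -0.006 0 0 0 1; -0.0008 0 -0.006 0 0 0 1; 0 0 0 0 0 0 1"

```text
time_s: 18.08
tool_pos: [0.4747, 0.0518, 0.079]
tool_rot: [-179.5, 8.1, -33.3]
force: [0.6, 0.1, -2.8]
grip_width: 0.0136
```

```bash
python3 - <<'E'
from h import *
stat()
T,o=wristpose(); c=env.read_camera("wrist"); crop(c,250,0,390,130,"w23.png",5); np.savez("w12.npz",T=T,img=c["img"])
for n,u,v in [("top",320,3),("B",320,101),("L",262,53),("R",375,53)]: p=ptool(c,u,v); print(n,(T[:3,:3]@p+T[:3,3]).round(4))
# arc plan from present to yaw 28 about NUT
y0=o["tool_rot"][2]; n=13; 
print("arc rows dyaw rad",np.radians(28-y0)/n)
E
```

```text
t 18.08 pos [0.4747 0.0518 0.079 ] rot [-179.48    8.12  -33.25] ring [ 0.5621 -0.0044] 
 F along x,y tool: 0.41 -0.39 Fz -2.82 M [-0.138 -0.068 -0.023] Tnut cw(sideF only/with Mz) -0.039 -0.063 q [ -44.1   10.4   42.8  112.   -13.1   67.3 -118.9] w 0.0136
top [ 0.5813 -0.0187  0.095 ]
B [0.5414 0.0075 0.0951]
L [0.5761 0.0171 0.0959]
R [ 0.5472 -0.0271  0.0949]
arc rows dyaw rad 0.0822327655621726
```

View pics/w23.png

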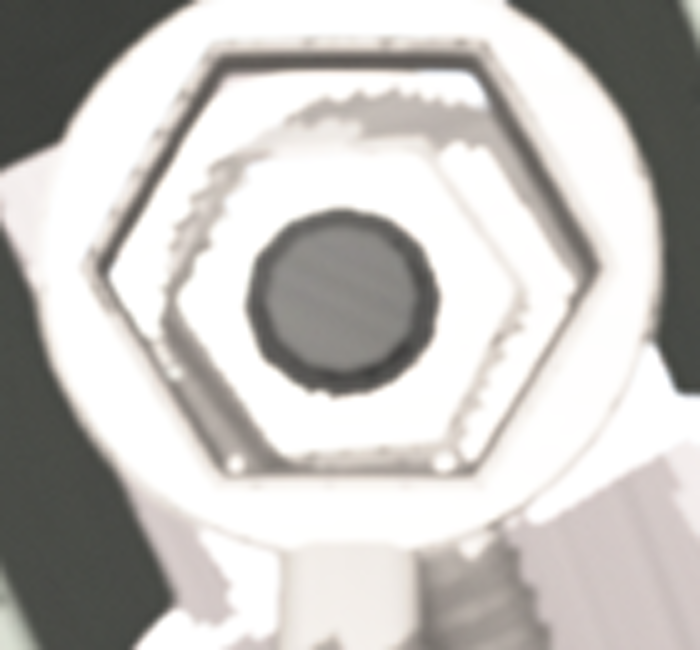

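servo_tool:
  moves: "0.0003 0.0085 0 -0.023 0 -0.163 1; 0.0003 0.0085 0 -0.023 0 -0.163 1; 0.0003 0.0085 0 -0.023 0 -0.163 1; 0.0003 0.0085 0 -0.023 0 -0.163 1; 0.0003 0.0085 0 -0.023 0 -0.163 1; 0.0003 0.0085 0 -0.023 0 -0.163 1; 0.0003 0.0085 0 -0.023 0 -0.163 1"

```text
time_s: 18.72
tool_pos: [0.456, -0.0046, 0.0768]
tool_rot: [-179.4, 7.9, 1.4]
force: [0.9, -0.6, -3.7]
grip_width: 0.0134
```

```bash
python3 - <<'E'
from h import *
stat(); go(28.5,.078,5)
E
```

```text
t 18.72 pos [ 0.456  -0.0046  0.0768] rot [-179.44    7.95    1.38] ring [ 0.5598 -0.0012] 
 F along x,y tool: 0.86 0.6 Fz -3.7 M [-0.074 -0.127  0.02 ] Tnut cw(sideF only/with Mz) 0.062 0.082 q [-40.    8.9  41.  113.3  -6.5  68.  -84.8] w 0.0134
5 rows of: 0.0025 0.01 -0.0007 -0.03 -0.002 -0.188 1
```

servo_tool:
  moves: "0.0005 0.0088 0 -0.022 0 -0.16 1; 0.0005 0.0088 0 -0.022 0 -0.16 1; 0.0005 0.0088 0 -0.022 0 -0.16 1; 0.0005 0.0088 0 -0.022 0 -0.16 1; 0.0005 0.0085 0 -0.022 0 -0.155 1; 0 0.003 0 -0.009 0 -0.06 1; 0 0 0 0 0 0 1"

```text
time_s: 19.3
tool_pos: [0.4662, -0.0524, 0.0742]
tool_rot: [-179.4, 7.9, 27.5]
force: [-0.3, 0.1, -3.6]
grip_width: 0.0136
```

```bash
python3 - <<'E'
from h import *
stat(); go(28.5,.066,5)
T,o=wristpose(); c=env.read_camera("wrist"); crop(c,250,0,390,130,"w24.png",5); np.savez("w12.npz",T=T,img=c["img"])
E
```

```text
t 19.3 pos [ 0.4662 -0.0524  0.0742] rot [-179.36    7.88   27.45] ring [ 0.558  -0.0037] 
 F along x,y tool: -0.21 -0.16 Fz -3.56 M [-0.001 -0.115  0.037] Tnut cw(sideF only/with Mz) -0.017 0.02 q [-35.9  10.   39.9 112.6  -3.1  66.8 -57.2] w 0.0136
5 rows of: 0.0008 0.0007 0.0016 -0.006 -0.001 -0.007 1
```

View pics/w24.png

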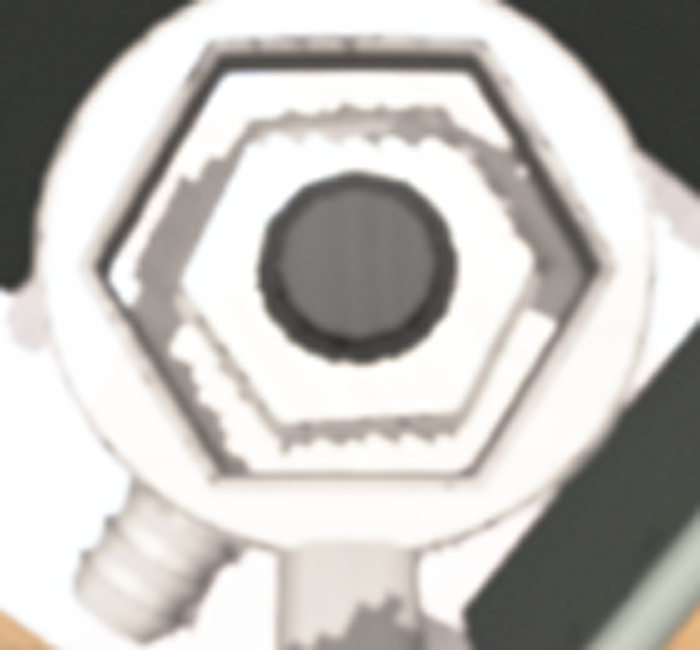

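```bash
python3 - <<'E'
from m4 import *
cmp(.017,[(92,268),(602,268)],[(348,46),(348,480)],[(183,290),(537,268)],[(352,136),(366,420)],(356,263))
NUT[:]=[.5610,-.0037]
go(30,.064,5)
E
```

```text
ring [ 0.1042 -0.0009] across flats 0.0421 LR x 0.1041 0.104
nut [0.1052 0.0002] flats 0.0339 LR x 0.104 0.1067
stem [ 0.1062 -0.0002]
shift ring by (x,y): [0.001  0.0011]
5 rows of: 0.0008 0.0013 0.0019 -0.007 -0.001 -0.018 1
```

servo_tool:
  moves: "0.0006 0.0012 0.002 -0.007 0 -0.02 1; 0.0006 0.0012 0.002 -0.007 0 -0.02 1; 0.0006 0.0012 0.002 -0.007 0 -0.02 1; 0.0006 0.0012 0.002 -0.007 0 -0.02 1; 0.0006 0.0012 0.002 -0.007 0 -0.02 1; 0 0 0 0 0 0 1"

```text
time_s: 19.9
tool_pos: [0.4701, -0.0551, 0.0623]
tool_rot: [-179.9, 7.9, 30.5]
force: [-0.9, -0.5, -4.1]
grip_width: 0.0134
```

```bash
python3 - <<'E'
from h import *
stat(); go(30,.056,4)
T,o=wristpose(); c=env.read_camera("wrist"); crop(c,250,0,390,130,"w25.png",5); np.savez("w12.npz",T=T,img=c["img"])
E
```

```text
t 19.9 pos [ 0.4701 -0.0551  0.0623] rot [-179.93    7.88   30.52] ring [ 0.5592 -0.0016] 
 F along x,y tool: -0.97 -0.05 Fz -4.09 M [ 0.025 -0.089 -0.045] Tnut cw(sideF only/with Mz) -0.004 -0.049 q [-35.7  11.1  39.5 113.1  -3.   64.9 -54.4] w 0.0134
4 rows of: 0.0003 0.0005 0.0016 0.0 -0.002 0.004 1
```

View pics/w25.png

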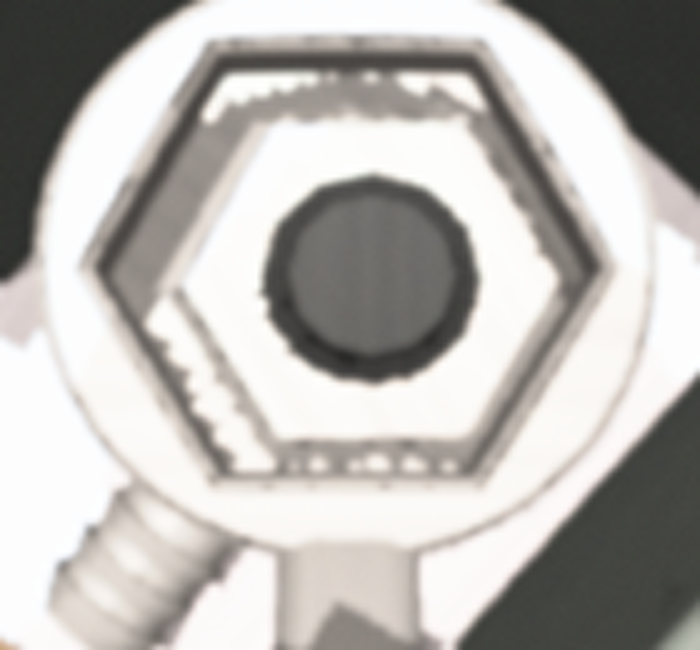

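```bash
python3 - <<'E'
from m4 import *
cmp(.017,[(90,268),(604,268)],[(348,46),(348,480)],[(182,287),(560,285)],[(370,118),(370,440)],(371,272))
E
```

```text
ring [ 0.1042 -0.0012] across flats 0.0421 LR x 0.1041 0.1041
nut [0.1043 0.0013] flats 0.036 LR x 0.1036 0.104
stem [0.1043 0.0012]
shift ring by (x,y): [0.     0.0026]
```

servo_tool:
  moves: "0.0002 0.0008 0.001 0 0 0 1; 0.0002 0.0008 0.001 0 0 0 1; 0.0002 0.0008 0.001 0 0 0 1; 0 0.0003 0 0 0 0 1; 0 0 0 0 0 0 1"

```text
time_s: 20.42
tool_pos: [0.4723, -0.0576, 0.0596]
tool_rot: [-179.9, 7.8, 30.4]
force: [-0.4, -0.2, -2.5]
grip_width: 0.0133
```

```bash
python3 - <<'E'
from h import *
stat()
T,o=wristpose(); c=env.read_camera("wrist"); crop(c,250,0,390,130,"w26.png",5); np.savez("w12.npz",T=T,img=c["img"])
E
```

```text
t 20.42 pos [ 0.4723 -0.0576  0.0596] rot [-179.94    7.82   30.45] ring [ 0.5614 -0.0042] 
 F along x,y tool: -0.45 -0.02 Fz -2.52 M [ 0.057 -0.087 -0.016] Tnut cw(sideF only/with Mz) -0.003 -0.019 q [-35.3  11.6  39.5 112.9  -3.3  64.6 -53.9] w 0.0133
```

View pics/w26.png

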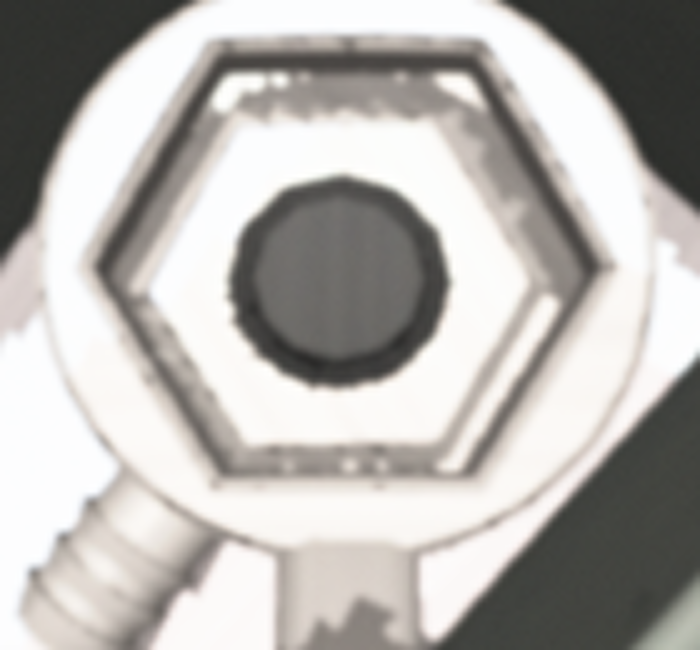

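```bash
python3 - <<'E'
from m4 import *
cmp(.017,[(92,268),(604,268)],[(348,46),(348,480)],[(145,283),(540,280)],[(340,113),(340,446)],(341,274))
NUT[:]=[.5610,-.0037]
go(30.4,.05,4,pitch=7.9)
E
```

```text
ring [ 0.1042 -0.0011] across flats 0.0421 LR x 0.1041 0.1041
nut [ 0.104  -0.0018] flats 0.0366 LR x 0.104 0.1043
stem [ 0.1039 -0.0018]
shift ring by (x,y): [-0.0002 -0.0006]
4 rows of: 0.0003 -0.0002 0.0024 -0.001 -0.001 0.0 1
```

servo_tool:
  moves: "0.0003 -0.0004 0.0025 0 0 0 1; 0.0003 -0.0002 0.0025 0 0 0 1; 0.0003 0 0.0025 0 0 0 1; 0 0 0 0 0 0 1"

```text
time_s: 20.85
tool_pos: [0.4718, -0.0568, 0.0514]
tool_rot: [-179.9, 7.8, 30.5]
force: [0.4, 0.0, -3.2]
grip_width: 0.0138
```

```bash
python3 - <<'E'
from h import *
stat()
T,o=wristpose(); c=env.read_camera("wrist"); crop(c,250,0,390,130,"w27.png",5); np.savez("w12.npz",T=T,img=c["img"])
for n,u,v in [("top",320,3),("B",320,101),("L",262,53),("R",375,53)]: p=ptool(c,u,v); print(n,(T[:3,:3]@p+T[:3,3]).round(4))
E
```

```text
t 20.85 pos [ 0.4718 -0.0568  0.0514] rot [-179.93    7.8    30.46] ring [ 0.5609 -0.0034] 
 F along x,y tool: 0.34 0.18 Fz -3.22 M [ 0.055 -0.043  0.012] Tnut cw(sideF only/with Mz) 0.019 0.031 q [-35.1  12.3  39.4 113.4  -3.8  63.6 -53.6] w 0.0138
top [0.582  0.0089 0.0682]
B [ 0.5409 -0.0154  0.0681]
L [0.5476 0.0201 0.0684]
R [ 0.5744 -0.0254  0.0685]
```

View pics/w27.png

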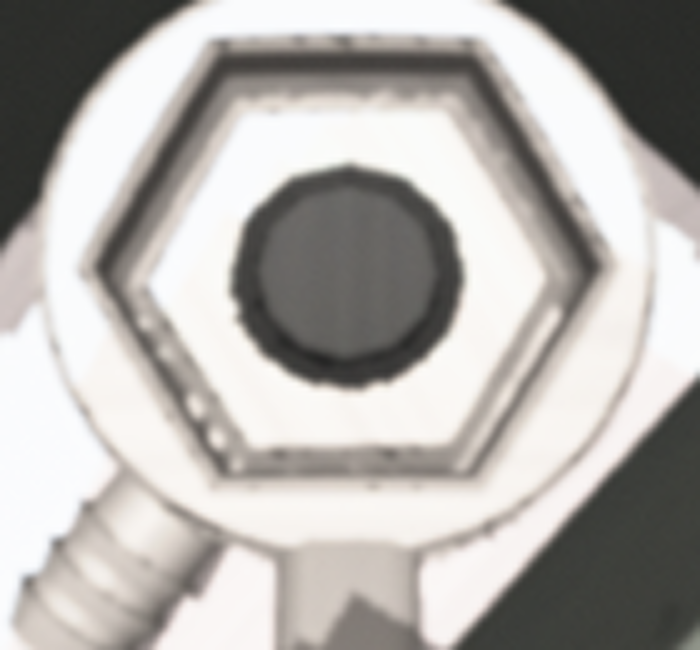

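servo_tool:
  moves: "0.0003 0 0.0025 0 0 0 1; 0.0003 0 0.0025 0 0 0 1; 0.0003 0 0.0025 0 0 0 1; 0.0003 0 0.0025 0 0 0 1; 0.0003 0 0.002 0 0 0 1; 0 0 0 0 0 0 1"

```text
time_s: 21.4
tool_pos: [0.4717, -0.0571, 0.0383]
tool_rot: [-179.9, 7.8, 30.5]
force: [-0.5, 0.3, -2.7]
grip_width: 0.0135
```

```bash
python3 - <<'E'
from h import *
stat()
T,o=wristpose(); c=env.read_camera("wrist"); 
for n,u,v in [("top",320,3),("B",320,101),("L",262,53),("R",375,53)]: p=ptool(c,u,v); print(n,(T[:3,:3]@p+T[:3,3]).round(4))
E
```

```text
t 21.4 pos [ 0.4717 -0.0571  0.0383] rot [-179.93    7.81   30.45] ring [ 0.5608 -0.0037] 
 F along x,y tool: -0.26 -0.54 Fz -2.74 M [ 0.061 -0.102  0.033] Tnut cw(sideF only/with Mz) -0.057 -0.024 q [-34.7  13.5  39.2 114.   -4.6  62.1 -53. ] w 0.0135
top [0.5817 0.0085 0.0557]
B [ 0.5408 -0.0156  0.0552]
L [0.5475 0.0198 0.0552]
R [ 0.5744 -0.0258  0.0547]
```

Seated again (step 3). Second swing.

servo_tool:
  moves: "0.0001 -0.005 0.0005 0.014 0 0.1 1; 0.0001 -0.0052 0.0003 0.014 0 0.1 1; 0.0001 -0.0052 0.0003 0.014 0 0.1 1; 0.0001 -0.0053 0.0003 0.015 0 0.1 1; 0.0001 -0.0053 0.0003 0.015 0 0.1 1; 0.0001 -0.0053 0.0003 0.015 0 0.1 1; 0.0001 -0.0053 0.0003 0.015 0 0.1 1; 0.0001 -0.0053 0.0003 0.015 0 0.1 1; 0.0001 -0.0053 0.0003 0.015 0 0.1 1; 0.0001 -0.0053 0.0003 0.015 0 0.1 1"

```text
time_s: 22.28
tool_pos: [0.4565, -0.0069, 0.0379]
tool_rot: [-179.8, 8.0, 0.9]
force: [-1.5, -0.1, -0.3]
grip_width: 0.0134
```

```bash
python3 - <<'E'
from h import *
stat()
E
```

```text
t 22.28 pos [ 0.4565 -0.0069  0.0379] rot [-179.83    8.      0.86] ring [ 0.5604 -0.0044] 
 F along x,y tool: -1.53 0.1 Fz -0.27 M [-0.141 -0.001  0.353] Tnut cw(sideF only/with Mz) 0.008 0.361 q [-39.8  12.8  41.6 115.1  -9.2  63.6 -82.8] w 0.0134
```

servo_tool:
  moves: "0.0001 -0.0053 0.0003 0.015 0 0.1 1; 0.0001 -0.0053 0.0003 0.015 0 0.1 1; 0.0001 -0.0053 0.0003 0.015 0 0.1 1; 0.0001 -0.0053 0.0003 0.015 0 0.1 1; 0.0001 -0.0053 0.0003 0.015 0 0.1 1; 0.0001 -0.0053 0.0003 0.015 0 0.1 1; 0.0001 -0.0053 0.0003 0.015 0 0.1 1; 0.0001 -0.0053 0.0003 0.015 0 0.1 1; 0.0001 -0.0053 0.0003 0.015 0 0.1 1; 0.0001 -0.0053 0.0003 0.015 0 0.1 1"

```text
time_s: 23.12
tool_pos: [0.4687, 0.0455, 0.038]
tool_rot: [-179.8, 8.1, -28.7]
force: [-1.0, 0.7, -1.3]
grip_width: 0.0139
```

```bash
python3 - <<'E'
from h import *
stat()
E
```

```text
t 23.12 pos [0.4687 0.0455 0.038 ] rot [-179.8     8.12  -28.66] ring [ 0.5603 -0.0035] 
 F along x,y tool: -1.2 -0.18 Fz -1.27 M [-0.364  0.091  0.336] Tnut cw(sideF only/with Mz) -0.02 0.316 q [ -44.2   14.    43.7  114.4  -15.5   63.4 -111.5] w 0.0139
```

servo_tool:
  moves: "0.0001 -0.0053 0.0003 0.015 0 0.1 1; 0.0001 -0.0053 0.0003 0.015 0 0.1 1; 0.0001 -0.0053 0.0003 0.015 0 0.1 1; 0.0001 -0.0053 0.0003 0.015 0 0.1 1; 0.0001 -0.003 0 0.009 0 0.06 1; 0 0 0 0 0 0 1"

```text
time_s: 23.62
tool_pos: [0.4831, 0.0662, 0.0382]
tool_rot: [-179.9, 8.1, -42.2]
force: [-0.6, -1.7, -2.1]
grip_width: 0.0133
```

```bash
python3 - <<'E'
from h import *
stat()
T,o=wristpose(); c=env.read_camera("wrist"); crop(c,250,0,390,130,"w28.png",5); np.savez("w12.npz",T=T,img=c["img"])
E
```

```text
t 23.62 pos [0.4831 0.0662 0.0382] rot [-179.87    8.09  -42.19] ring [ 0.5607 -0.0029] 
 F along x,y tool: 0.7 1.6 Fz -2.07 M [-0.352  0.077  0.226] Tnut cw(sideF only/with Mz) 0.168 0.393 q [ -46.    15.3   44.9  113.4  -18.5   62.8 -124.3] w 0.0133
```

View pics/w28.png

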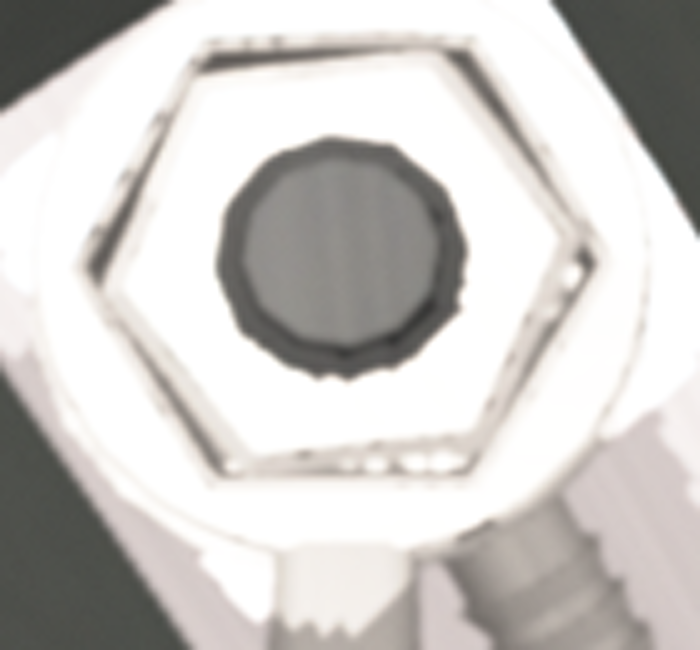

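servo_tool:
  moves: "0 0.005 0 -0.014 0 -0.1 1; 0 0.003 0 -0.007 0 -0.05 1; -0.0008 0 -0.006 0 0 0 1; -0.0008 0 -0.006 0 0 0 1; -0.0008 0 -0.006 0 0 0 1; -0.0008 0 -0.006 0 0 0 1; -0.0008 0 -0.006 0 0 0 1; -0.0004 0 -0.004 0 0 0 1; 0 0 0 0 0 0 1"

```text
time_s: 24.42
tool_pos: [0.4789, 0.059, 0.077]
tool_rot: [-179.7, 8.0, -37.6]
force: [-0.2, 0.3, -3.7]
grip_width: 0.0137
```

```bash
python3 - <<'E'
from h import *
stat()
T,o=wristpose(); c=env.read_camera("wrist"); crop(c,250,0,390,130,"w29.png",5); np.savez("w12.npz",T=T,img=c["img"])
E
```

```text
t 24.42 pos [0.4789 0.059  0.077 ] rot [-179.73    7.98  -37.65] ring [ 0.5618 -0.0038] 
 F along x,y tool: -0.33 -0.15 Fz -3.73 M [-0.13  -0.09   0.009] Tnut cw(sideF only/with Mz) -0.015 -0.006 q [ -46.9   11.2   45.5  111.9  -14.4   66.9 -122.8] w 0.0137
```

View pics/w29.png

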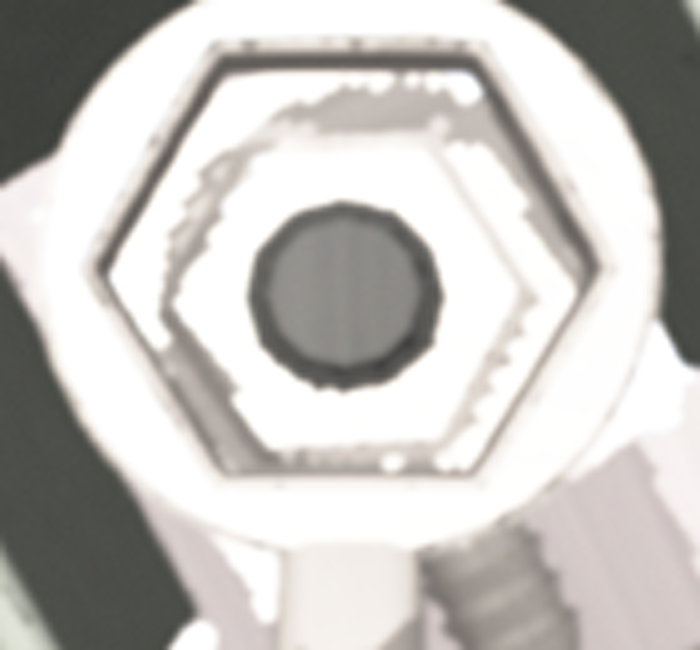

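servo_tool:
  moves: "0.0004 0.0086 0 -0.023 0 -0.163 1; 0.0004 0.0086 0 -0.023 0 -0.163 1; 0.0004 0.0086 0 -0.023 0 -0.163 1; 0.0004 0.0086 0 -0.023 0 -0.163 1; 0.0004 0.0086 0 -0.023 0 -0.163 1; 0.0004 0.0088 0 -0.023 0 -0.163 1; 0.0004 0.0088 0 -0.023 0 -0.163 1; 0.0008 0.0088 0 -0.023 0 -0.16 1; 0.0008 0.0088 0 -0.023 0 -0.16 1; 0.0008 0.0088 0 -0.023 0 -0.16 1; 0.0008 0.0088 0 -0.023 0 -0.16 1; 0.0006 0.007 0 -0.018 0 -0.13 1; 0 0 0 0 0 0 1"

```text
time_s: 25.55
tool_pos: [0.4627, -0.0412, 0.0727]
tool_rot: [-179.7, 8.1, 20.4]
force: [0.6, -0.0, -3.4]
grip_width: 0.0132
```

```bash
python3 - <<'E'
from h import *
stat(); go(24.5,.063,5)
T,o=wristpose(); c=env.read_camera("wrist"); crop(c,250,0,390,130,"w30.png",5); np.savez("w12.npz",T=T,img=c["img"])
E
```

```text
t 25.55 pos [ 0.4627 -0.0412  0.0727] rot [-179.74    8.09   20.43] ring [ 0.5597 -0.0041] 
 F along x,y tool: 0.59 0.23 Fz -3.36 M [-0.004 -0.129  0.022] Tnut cw(sideF only/with Mz) 0.024 0.046 q [-38.9  10.2  42.3 112.9  -4.2  67.1 -64.4] w 0.0132
5 rows of: 0.0006 0.0015 0.0019 -0.006 0.0 -0.028 1
```

View pics/w30.png

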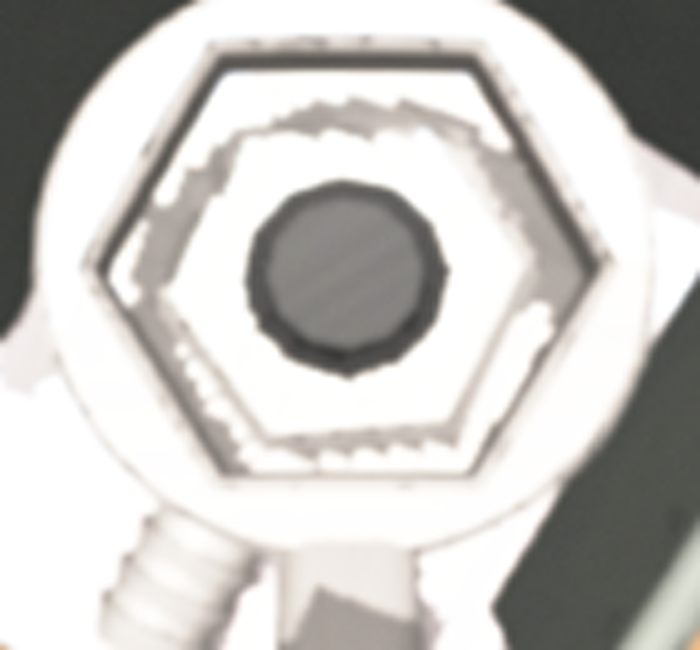

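```bash
python3 - <<'E'
from m4 import *
cmp(.017,[(92,268),(604,268)],[(348,46),(348,480)],[(165,297),(537,268)],[(340,135),(353,433)],(345,270))
NUT[:]=[.5610,-.0037]
go(24.8,.063,5)
E
```

```text
ring [ 0.1041 -0.0009] across flats 0.042 LR x 0.104 0.104
nut [ 0.1041 -0.0008] flats 0.0352 LR x 0.1029 0.1064
stem [ 0.1051 -0.0014]
shift ring by (x,y): [0.     0.0002]
5 rows of: 0.0006 0.0019 0.0018 -0.007 0.0 -0.031 1
```

servo_tool:
  moves: "0.0005 0.0016 0.0018 -0.006 0 -0.031 1; 0.0005 0.0016 0.0018 -0.006 0 -0.031 1; 0.0005 0.0016 0.0018 -0.006 0 -0.031 1; 0.0005 0.0016 0.0018 -0.006 0 -0.031 1; 0.0005 0.0016 0.0018 -0.006 0 -0.031 1; 0 0 0 0 0 0 1"

```text
time_s: 26.15
tool_pos: [0.4662, -0.0455, 0.0619]
tool_rot: [-179.9, 8.1, 25.1]
force: [-1.2, 0.1, -3.4]
grip_width: 0.0131
```

```bash
python3 - <<'E'
from h import *
stat()
T,o=wristpose(); c=env.read_camera("wrist"); crop(c,250,0,390,130,"w31.png",5); np.savez("w12.npz",T=T,img=c["img"])
E
```

```text
t 26.15 pos [ 0.4662 -0.0455  0.0619] rot [-179.86    8.12   25.09] ring [ 0.5599 -0.0006] 
 F along x,y tool: -1.07 -0.59 Fz -3.36 M [ 0.062 -0.106  0.041] Tnut cw(sideF only/with Mz) -0.059 -0.018 q [-38.2  11.4  41.7 113.2  -4.2  65.5 -59.6] w 0.0131
```

View pics/w31.png

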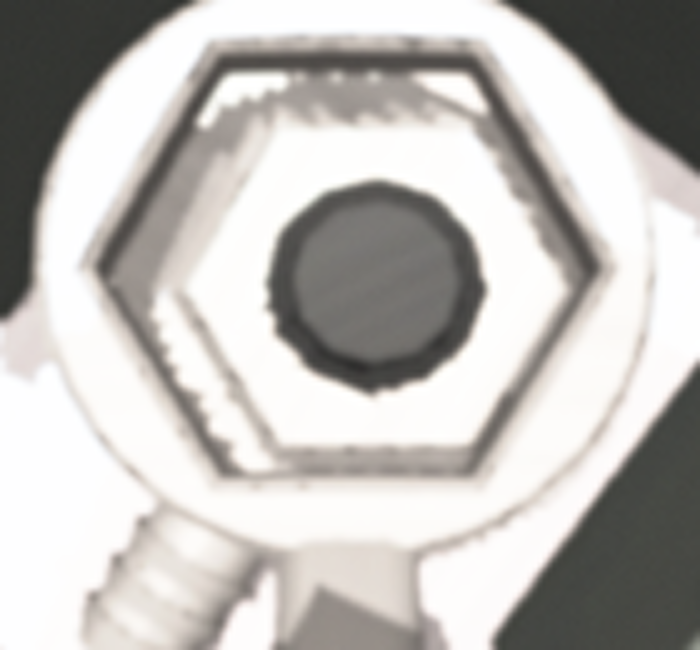

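```bash
python3 - <<'E'
from m4 import *
cmp(.017,[(92,268),(604,268)],[(348,46),(348,480)],[(182,290),(567,288)],[(375,124),(375,448)],(378,278))
E
```

```text
ring [ 0.1042 -0.001 ] across flats 0.0419 LR x 0.1041 0.1041
nut [0.1033 0.0018] flats 0.036 LR x 0.1031 0.1035
stem [0.1035 0.002 ]
shift ring by (x,y): [-0.0009  0.0028]
```

servo_tool:
  moves: "0 0.0009 0.001 0 0 0 1; 0 0.0009 0.001 0 0 0 1; 0 0.0009 0.001 0 0 0 1; 0 0.0003 0 0 0 0 1; 0 0 0 0 0 0 1"

```text
time_s: 26.67
tool_pos: [0.4675, -0.0485, 0.0591]
tool_rot: [-179.9, 8.1, 25.0]
force: [-0.6, 0.6, -1.9]
grip_width: 0.0134
```

```bash
python3 - <<'E'
from h import *
stat()
T,o=wristpose(); c=env.read_camera("wrist"); crop(c,250,0,390,130,"w32.png",5); np.savez("w12.npz",T=T,img=c["img"])
E
```

```text
t 26.67 pos [ 0.4675 -0.0485  0.0591] rot [-179.85    8.07   24.99] ring [ 0.5613 -0.0038] 
 F along x,y tool: -0.3 -0.76 Fz -1.86 M [ 0.088 -0.081  0.004] Tnut cw(sideF only/with Mz) -0.079 -0.075 q [-37.8  11.8  41.8 113.2  -4.5  65.2 -59. ] w 0.0134
```

View pics/w32.png

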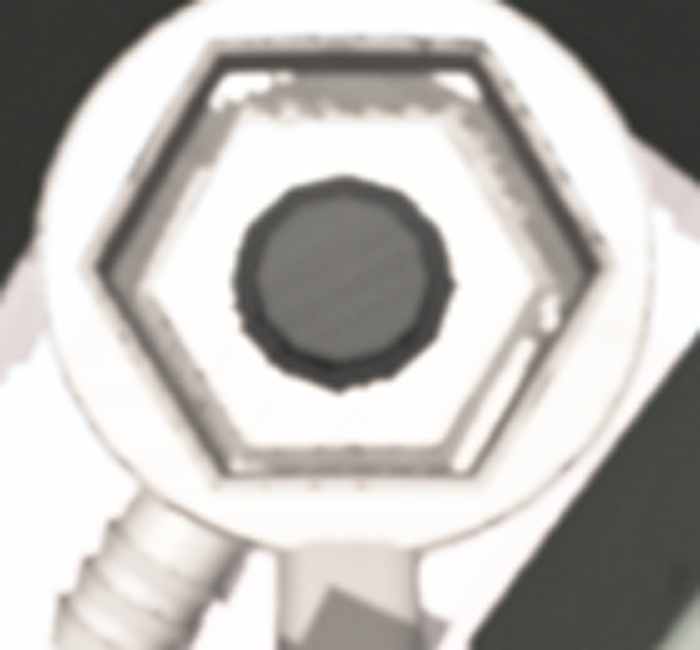

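servo_tool:
  moves: "0.0002 -0.0004 0.0025 0 0 0 1; 0.0003 -0.0002 0.0025 0 0 0 1; 0.0003 0 0.0025 0 0 0 1; 0 0 0 0 0 0 1"

```text
time_s: 27.05
tool_pos: [0.467, -0.0479, 0.0509]
tool_rot: [-179.8, 8.0, 25.0]
force: [0.5, 0.3, -4.0]
grip_width: 0.0135
```

```bash
python3 - <<'E'
from h import *
stat()
T,o=wristpose(); c=env.read_camera("wrist"); crop(c,250,0,390,130,"w33.png",5); np.savez("w12.npz",T=T,img=c["img"])
E
```

```text
t 27.05 pos [ 0.467  -0.0479  0.0509] rot [-179.85    8.04   25.  ] ring [ 0.5608 -0.0031] 
 F along x,y tool: 0.62 -0.04 Fz -4.02 M [-0.009 -0.123 -0.004] Tnut cw(sideF only/with Mz) -0.004 -0.009 q [-37.6  12.5  41.6 113.6  -5.   64.2 -58.7] w 0.0135
```

View pics/w33.png

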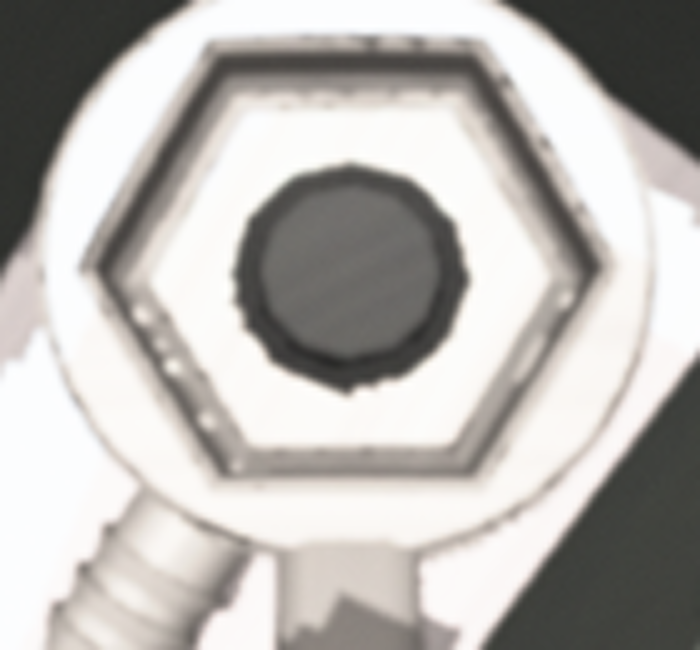

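Centred; going down to the seat.

servo_tool:
  moves: "0.0003 0.0002 0.0025 0 0 0 1; 0.0003 0 0.0025 0 0 0 1; 0.0003 0 0.0025 0 0 0 1; 0.0003 0 0.0025 0 0 0 1; 0.0003 0 0.002 0 0 0 1; 0 0 0 0 0 0 1"

```text
time_s: 27.6
tool_pos: [0.4671, -0.0482, 0.0379]
tool_rot: [-179.9, 8.0, 25.0]
force: [-0.3, -0.7, 0.4]
grip_width: 0.0133
```

```bash
python3 - <<'E'
from h import *
stat()
T,o=wristpose(); c=env.read_camera("wrist"); 
for n,u,v in [("top",320,3),("B",320,101),("L",262,53),("R",375,53)]: p=ptool(c,u,v); print(n,(T[:3,:3]@p+T[:3,3]).round(4))
E
```

```text
t 27.6 pos [ 0.4671 -0.0482  0.0379] rot [-179.86    8.04   25.  ] ring [ 0.5609 -0.0034] 
 F along x,y tool: -0.51 0.5 Fz 0.41 M [ 0.043 -0.05  -0.031] Tnut cw(sideF only/with Mz) 0.051 0.021 q [-37.2  13.7  41.4 114.2  -5.9  62.7 -58. ] w 0.0133
top [0.5827 0.0065 0.0556]
B [ 0.5399 -0.0135  0.0552]
L [0.5499 0.0209 0.0557]
R [ 0.5721 -0.0267  0.055 ]
```

servo_tool:
  moves: "0.0001 -0.005 0.0003 0.014 0 0.1 1; 0.0001 -0.0052 0.0003 0.014 0 0.1 1; 0.0001 -0.0052 0.0003 0.014 0 0.1 1; 0.0001 -0.0053 0.0003 0.015 0 0.1 1; 0.0001 -0.0053 0.0003 0.015 0 0.1 1; 0.0001 -0.0053 0.0003 0.015 0 0.1 1; 0.0001 -0.0053 0.0003 0.015 0 0.1 1; 0.0001 -0.0053 0.0003 0.015 0 0.1 1"

```text
time_s: 28.32
tool_pos: [0.4564, -0.0077, 0.0381]
tool_rot: [-179.8, 8.2, 1.3]
force: [-0.6, -0.3, -0.4]
grip_width: 0.0136
```

```bash
python3 - <<'E'
from h import *
stat()
E
```

```text
t 28.32 pos [ 0.4564 -0.0077  0.0381] rot [-179.85    8.23    1.28] ring [ 0.5603 -0.0045] 
 F along x,y tool: -0.57 0.27 Fz -0.37 M [-0.156  0.031  0.359] Tnut cw(sideF only/with Mz) 0.028 0.386 q [-41.3  13.3  43.4 115.   -9.8  63.9 -81.8] w 0.0136
```

Drag is still about 0.37 N m. From here, smaller rows of 0.03 rad with frequent checks.

servo_tool:
  moves: "0 -0.0032 0.0003 0.009 0 0.06 1; 0 -0.0032 0.0003 0.009 0 0.06 1; 0 -0.0032 0.0003 0.009 0 0.06 1; 0 -0.0032 0.0003 0.009 0 0.06 1"

```text
time_s: 28.65
tool_pos: [0.4567, 0.0053, 0.0381]
tool_rot: [-179.9, 8.2, -5.7]
force: [-1.3, -0.9, 0.0]
grip_width: 0.0131
```

```bash
python3 - <<'E'
from h import *
stat()
E
```

```text
t 28.65 pos [0.4567 0.0053 0.0381] rot [-179.89    8.25   -5.75] ring [ 0.5602 -0.0042] 
 F along x,y tool: -1.25 1.03 Fz 0.01 M [-0.246  0.019  0.378] Tnut cw(sideF only/with Mz) 0.106 0.484 q [-42.5  13.4  44.  115.  -11.2  64.  -88.8] w 0.0131
```

servo_tool:
  moves: "0 -0.0032 0.0003 0.009 0 0.06 1; 0 -0.0032 0.0003 0.009 0 0.06 1"

```text
time_s: 28.82
tool_pos: [0.4575, 0.0117, 0.0381]
tool_rot: [-179.9, 8.2, -9.2]
force: [-1.1, -0.2, -1.1]
grip_width: 0.013
```

```bash
python3 - <<'E'
from h import *
stat()
E
```

```text
t 28.82 pos [0.4575 0.0117 0.0381] rot [-179.91    8.25   -9.24] ring [ 0.5602 -0.0041] 
 F along x,y tool: -1.09 0.41 Fz -1.09 M [-0.203 -0.01   0.334] Tnut cw(sideF only/with Mz) 0.042 0.376 q [-43.1  13.5  44.3 115.  -11.9  64.  -92.2] w 0.013
```

servo_tool:
  moves: "0 -0.0032 0.0003 0.009 0 0.06 1; 0 -0.0032 0.0003 0.009 0 0.06 1"

```text
time_s: 28.98
tool_pos: [0.4586, 0.018, 0.0381]
tool_rot: [-179.9, 8.3, -12.7]
force: [-1.3, -1.0, -1.0]
grip_width: 0.0134
```

```bash
python3 - <<'E'
from h import *
stat()
E
```

```text
t 28.98 pos [0.4586 0.018  0.0381] rot [-179.93    8.25  -12.73] ring [ 0.5602 -0.004 ] 
 F along x,y tool: -1.1 1.23 Fz -1.04 M [-0.216  0.029  0.353] Tnut cw(sideF only/with Mz) 0.127 0.481 q [-43.7  13.6  44.5 114.9 -12.6  64.  -95.6] w 0.0134
```

servo_tool:
  moves: "0 -0.0032 0.0003 0.009 0 0.06 1"

```text
time_s: 29.07
tool_pos: [0.4594, 0.0212, 0.0381]
tool_rot: [-179.9, 8.2, -14.5]
force: [-0.8, -0.5, 0.2]
grip_width: 0.0133
```

```bash
python3 - <<'E'
from h import *
stat()
E
```

```text
t 29.07 pos [0.4594 0.0212 0.0381] rot [-179.95    8.25  -14.48] ring [ 0.5602 -0.0039] 
 F along x,y tool: -0.6 0.69 Fz 0.23 M [-0.256  0.029  0.331] Tnut cw(sideF only/with Mz) 0.071 0.403 q [-44.   13.7  44.7 114.9 -13.   64.  -97.3] w 0.0133
```

servo_tool:
  moves: "0 -0.0032 0.0003 0.009 0 0.06 1"

```text
time_s: 29.15
tool_pos: [0.4601, 0.024, 0.038]
tool_rot: [-180.0, 8.3, -16.2]
force: [-1.2, -1.2, -0.1]
grip_width: 0.0136
```

```bash
python3 - <<'E'
from h import *
stat()
E
```

```text
t 29.15 pos [0.4601 0.024  0.038 ] rot [-179.98    8.25  -16.22] ring [ 0.5601 -0.0041] 
 F along x,y tool: -0.83 1.46 Fz -0.12 M [-0.619  0.168  0.464] Tnut cw(sideF only/with Mz) 0.151 0.615 q [-44.2  13.8  44.8 114.8 -13.3  64.  -99. ] w 0.0136
```

servo_tool:
  moves: "0 -0.0032 0.0003 0.009 0 0.06 1"

```text
time_s: 29.23
tool_pos: [0.4607, 0.0263, 0.038]
tool_rot: [179.9, 8.3, -17.9]
force: [-2.0, -3.1, 0.8]
grip_width: 0.0135
```

```bash
python3 - <<'E'
from h import *
stat()
E
```

```text
t 29.23 pos [0.4607 0.0263 0.038 ] rot [179.92   8.26 -17.93] ring [ 0.5598 -0.0049] 
 F along x,y tool: -0.97 3.55 Fz 0.79 M [-0.901  0.273  0.795] Tnut cw(sideF only/with Mz) 0.369 1.165 q [ -44.5   13.9   45.   114.8  -13.6   64.  -100.7] w 0.0135
```

servo_tool:
  moves: "0 -0.0025 0.0003 0.007 0 0.045 1"

```text
time_s: 29.32
tool_pos: [0.4611, 0.0276, 0.0379]
tool_rot: [179.8, 8.3, -19.2]
force: [-2.5, -3.6, 0.7]
grip_width: 0.0132
```

```bash
python3 - <<'E'
from h import *
stat()
E
```

```text
t 29.32 pos [0.4611 0.0276 0.0379] rot [179.8    8.27 -19.21] ring [ 0.5595 -0.0057] 
 F along x,y tool: -1.16 4.2 Fz 0.69 M [-0.914  0.365  0.955] Tnut cw(sideF only/with Mz) 0.436 1.391 q [ -44.7   14.    45.1  114.7  -13.8   64.  -101.9] w 0.0132
```

servo_tool:
  moves: "0 -0.003 0 0.005 0 0.03 1"

```text
time_s: 29.4
tool_pos: [0.4616, 0.0291, 0.038]
tool_rot: [179.7, 8.3, -20.1]
force: [-3.5, -5.1, 0.9]
grip_width: 0.0135
```

```bash
python3 - <<'E'
from h import *
stat()
E
```

```text
t 29.4 pos [0.4616 0.0291 0.038 ] rot [179.68   8.28 -20.06] ring [ 0.5595 -0.0057] 
 F along x,y tool: -1.56 6.02 Fz 0.88 M [-1.258  0.484  0.997] Tnut cw(sideF only/with Mz) 0.625 1.622 q [ -44.9   14.1   45.2  114.6  -13.9   64.1 -102.9] w 0.0135
```

servo_tool:
  moves: "0 -0.003 0 0.005 0 0.03 1"

```text
time_s: 29.48
tool_pos: [0.4619, 0.0301, 0.0379]
tool_rot: [179.5, 8.3, -20.9]
force: [-3.1, -7.0, 1.1]
grip_width: 0.0134
```

```bash
python3 - <<'E'
from h import *
stat()
E
```

```text
t 29.48 pos [0.4619 0.0301 0.0379] rot [179.5    8.31 -20.91] ring [ 0.5592 -0.0062] 
 F along x,y tool: -0.37 7.67 Fz 1.14 M [-1.546  0.603  1.105] Tnut cw(sideF only/with Mz) 0.801 1.906 q [ -45.    14.2   45.3  114.6  -13.9   64.1 -103.8] w 0.0134
```

Torque is now about 1.9 N m, measured as side force × lever plus hand twist, and it came up steeply from the 0.37 N m drag. The nut is firmly tight, so I'm releasing it to mid-play.

servo_tool:
  moves: "0 0.005 0 -0.009 0 -0.06 1; 0 0.005 0 -0.012 0 -0.08 1; 0 0.003 0 -0.009 0 -0.06 1; 0 0.001 0 0 0 -0.02 1"

```text
time_s: 29.82
tool_pos: [0.4596, 0.0216, 0.0386]
tool_rot: [179.9, 8.2, -14.0]
force: [-0.9, -0.8, -3.3]
grip_width: 0.0137
```

```bash
python3 - <<'E'
from h import *
stat()
T,o=wristpose(); c=env.read_camera("wrist"); crop(c,250,0,390,130,"w34.png",5); np.savez("w12.npz",T=T,img=c["img"])
E
```

```text
t 29.82 pos [0.4596 0.0216 0.0386] rot [179.94   8.18 -13.96] ring [ 0.5607 -0.0026] 
 F along x,y tool: -0.69 0.96 Fz -3.29 M [-0.356  0.026 -0.068] Tnut cw(sideF only/with Mz) 0.1 0.032 q [-44.1  13.7  44.6 114.8 -12.7  64.  -97.2] w 0.0137
```

View pics/w34.png

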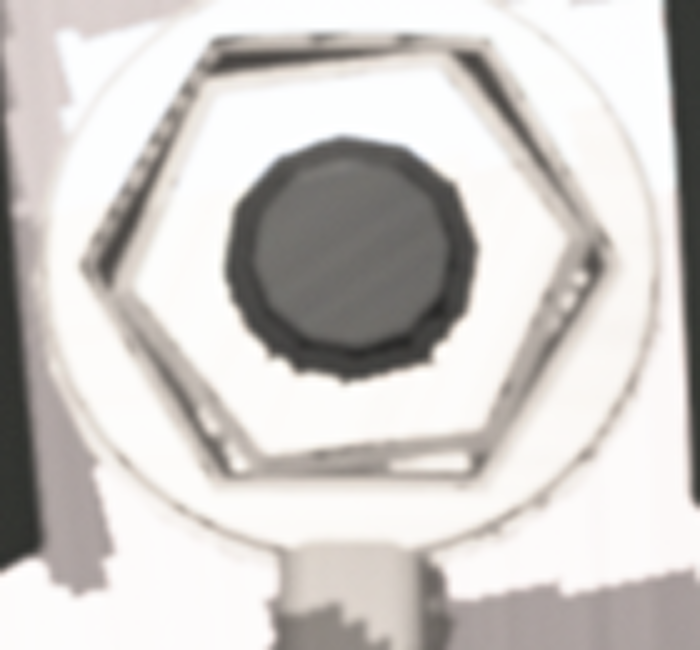

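servo_tool:
  moves: "0 0.004 0 -0.009 0 -0.07 1; 0 0.002 0 -0.004 0 -0.03 1; -0.0008 0 -0.006 0 0 0 1; -0.0008 0 -0.006 0 0 0 1; -0.0008 0 -0.006 0 0 0 1; -0.0008 0 -0.006 0 0 0 1; -0.0008 0 -0.006 0 0 0 1; -0.001 0 -0.01 0 0 0 1; -0.001 0 -0.01 0 0 0 1; -0.001 0 -0.01 0 0 0 1; -0.001 0 -0.01 0 0 0 1; -0.001 0 -0.01 0 0 0 1; 0 0 0 0 0 0 1"

```text
time_s: 30.95
tool_pos: [0.4623, 0.0154, 0.1289]
tool_rot: [-179.8, 8.0, -11.6]
force: [1.0, 0.1, -3.1]
grip_width: 0.0133
```

```bash
python3 - <<'E'
from h import *
stat()
T,o=wristpose(); c=env.read_camera("wrist"); cv2.imwrite("pics/w35.png",c["img"][:,:,::-1]); crop(c,250,0,390,130,"w35c.png",5)
t=tcp_for([.538,.306],18.8,.1); print(t)
plan([t[0],t[1],.13],18.8,14,1)
E
```

```text
t 30.95 pos [0.4623 0.0154 0.1289] rot [-179.85    7.98  -11.57] ring [ 0.5643 -0.0046] 
 F along x,y tool: 0.92 -0.32 Fz -3.12 M [-0.053 -0.196 -0.004] Tnut cw(sideF only/with Mz) -0.032 -0.036 q [-46.2   5.9  45.6 109.7  -6.3  74.1 -99.9] w 0.0133
[np.float64(0.43993318099968665), np.float64(0.27166460993144576), 0.1]
-0.0052 -0.0176 -0.0001 0 0 -0.076 1; -0.0045 -0.0178 -0.0001 0 0 -0.076 1; -0.0039 -0.0180 -0.0001 0 0 -0.076 1; -0.0032 -0.0181 -0.0001 0 0 -0.076 1; -0.0025 -0.0182 -0.0001 0 0 -0.076 1; -0.0018 -0.0183 -0.0001 0 0 -0.076 1; -0.0011 -0.0183 -0.0001 0 0 -0.076 1; -0.0004 -0.0184 -0.0001 0 0 -0.076 1; 0.0003 -0.0184 -0.0001 0 0 -0.076 1; 0.0010 -0.0183 -0.0001 0 0 -0.076 1; 0.0017 -0.0183 -0.0001 0 0 -0.076 1; 0.0024 -0.0182 -0.0001 0 0 -0.076 1; 0.0031 -0.0181 -0.0001 0 0 -0.076 1; 0.0037 -0.0180 -0.0001 0 0 -0.076 1
```

View pics/w35c.png

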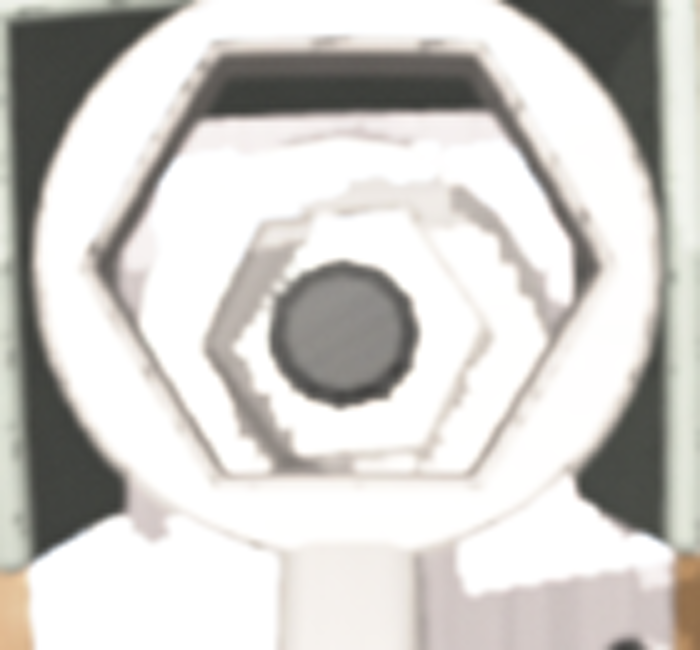

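servo_tool:
  moves: "-0.005 -0.010 0 -0.011 0 -0.076 1; -0.0045 -0.018 0 -0.011 0 -0.076 1; -0.004 -0.018 0 -0.011 0 -0.076 1; -0.003 -0.018 0 -0.011 0 -0.076 1; -0.0025 -0.018 0 -0.011 0 -0.076 1; -0.002 -0.018 0 -0.011 0 -0.076 1; -0.001 -0.018 0 -0.011 0 -0.076 1; 0 -0.018 0 -0.011 0 -0.076 1; 0 -0.018 0 -0.011 0 -0.076 1; 0.001 -0.018 0 -0.011 0 -0.076 1; 0.0017 -0.018 0 -0.011 0 -0.076 1; 0.0024 -0.016 0 -0.011 0 -0.076 1; 0.003 -0.008 0 -0.011 0 -0.076 1; 0 0 0 0 0 0 1"

```text
time_s: 32.17
tool_pos: [0.4298, 0.2611, 0.1269]
tool_rot: [-179.9, 8.3, 20.8]
force: [-0.3, 0.1, -2.5]
grip_width: 0.0137
```

```bash
python3 - <<'E'
from h import *
stat()
t=tcp_for([.538,.306],18.8,.03); step2(t,[180,8,18.8],8)
E
```

```text
t 32.17 pos [0.4298 0.2611 0.1269] rot [-179.88    8.31   20.77] ring [0.5267 0.2987] 
 F along x,y tool: -0.22 -0.2 Fz -2.51 M [ 0.101 -0.145  0.039] Tnut cw(sideF only/with Mz) 0.059 0.098 q [-60.7  11.3  31.3 103.7  -7.5  75.  -96.3] w 0.0137
8 rows of: 0.0034 -0.0008 0.0117 0.001 0.001 0.009 1
```

servo_tool:
  moves: "0.0034 -0.0008 0.012 0 0 0.009 1; 0.0034 -0.0008 0.012 0 0 0.009 1; 0.0034 -0.0008 0.012 0 0 0.009 1; 0.0034 -0.0008 0.012 0 0 0.009 1; 0.0034 -0.0008 0.012 0 0 0.009 1; 0.0034 -0.0008 0.012 0 0 0.009 1; 0.0034 -0.0008 0.012 0 0 0.009 1; 0.002 -0.0008 0.006 0 0 0.009 1; 0 0 0 0 0 0 1"

```text
time_s: 32.92
tool_pos: [0.4413, 0.2648, 0.0218]
tool_rot: [179.5, 8.6, 17.9]
force: [0.1, 0.6, -3.4]
grip_width: 0.0136
```

```bash
python3 - <<'E'
from h import *
stat()
T,o=wristpose(); c=env.read_camera("wrist"); 
for n,u,v in [("top",320,3),("B",320,101),("L",262,53),("R",375,53),("bench",200,80),("bench",440,80)]: p=ptool(c,u,v); print(n,(T[:3,:3]@p+T[:3,3]).round(4))
t=tcp_for([.538,.306],18.8,.0); step2(t,[180,8,18.8],8)
E
```

```text
t 32.92 pos [0.4413 0.2648 0.0218] rot [179.46   8.55  17.87] ring [0.54   0.2975] 
 F along x,y tool: 0.25 -0.56 Fz -3.37 M [ 0.09  -0.116  0.04 ] Tnut cw(sideF only/with Mz) -0.09 -0.051 q [-58.6  20.4  30.4 107.1 -12.5  64.3 -94.8] w 0.0136
top [0.5629 0.305  0.0378]
B [0.5177 0.2903 0.0374]
L [0.532  0.3234 0.0374]
R [0.5483 0.2733 0.038 ]
bench [ 0.5073  0.3645 -0.0021]
bench [ 0.5535  0.2227 -0.0023]
8 rows of: 0.0005 -0.0009 0.0027 0.002 0.002 -0.004 1
```

servo_tool:
  moves: "0.0005 0 0.003 0.002 0.002 0 1; 0.0005 0 0.003 0.002 0.002 0 1; 0.0005 0 0.003 0.002 0.002 0 1; 0.0005 0 0.003 0.002 0.002 0 1; 0.0004 0 0.003 0.002 0.002 0 1; 0.0004 0 0.0025 0.002 0.002 0 1; 0 0 0 0 0 0 1"

```text
time_s: 33.55
tool_pos: [0.4436, 0.2662, 0.0055]
tool_rot: [180.0, 7.9, 17.9]
force: [-0.5, -0.7, -3.3]
grip_width: 0.0137
```

```bash
python3 - <<'E'
from h import *
stat()
T,o=wristpose(); c=env.read_camera("wrist"); 
for n,u,v in [("top",320,3),("B",320,101),("L",262,53),("R",375,53),("bench",200,80)]: p=ptool(c,u,v); print(n,(T[:3,:3]@p+T[:3,3]).round(4))
E
```

```text
t 33.55 pos [0.4436 0.2662 0.0055] rot [179.98   7.89  17.94] ring [0.5421 0.2991] 
 F along x,y tool: -0.69 0.55 Fz -3.31 M [ 0.    -0.055 -0.002] Tnut cw(sideF only/with Mz) 0.218 0.216 q [-58.1  21.4  30.  108.  -13.6  61.9 -93.7] w 0.0137
top [0.5654 0.3064 0.0215]
B [0.5198 0.2916 0.022 ]
L [0.5341 0.3247 0.0223]
R [0.5504 0.2745 0.0223]
bench [ 0.5114  0.3607 -0.0022]
```

servo_tool:
  moves: "0.0003 0 0.002 0 0 0 1; 0.0003 0 0.002 0 0 0 1; 0.0003 0 0.0015 0 0 0 1; 0.0002 0 0.0015 0 0 0 1; 0.0002 0 0.001 0 0 0 1"

```text
time_s: 34.02
tool_pos: [0.4444, 0.2669, -0.0011]
tool_rot: [-179.9, 7.9, 18.0]
force: [-4.2, -1.4, 11.8]
grip_width: 0.0135
```

```bash
python3 - <<'E'
from h import *
stat()
T,o=wristpose(); c=env.read_camera("wrist"); 
for n,u,v in [("top",320,3),("B",320,101),("L",262,53),("R",375,53)]: p=ptool(c,u,v); print(n,(T[:3,:3]@p+T[:3,3]).round(4))
E
```

```text
t 34.02 pos [ 0.4444  0.2669 -0.0011] rot [-179.95    7.85   17.96] ring [0.543  0.2998] 
 F along x,y tool: -4.4 0.08 Fz 11.78 M [-0.726  1.253  0.08 ] Tnut cw(sideF only/with Mz) 1.295 1.374 q [-57.8  22.   29.9 108.1 -14.1  61.2 -93.4] w 0.0135
top [0.5662 0.3071 0.015 ]
B [0.5207 0.2923 0.0152]
L [0.535  0.3255 0.0155]
R [0.5514 0.275  0.0146]
```

servo_tool:
  moves: "0 0 -0.001 0 0 0 0.2; 0 0 0 0 0 0 0.2; 0 0 0 0 0 0 0.2; 0 0 0 0 0 0 0.2; 0 0 0 0 0 0 0.2; 0 0 0 0 0 0 0.2"

```text
time_s: 34.57
tool_pos: [0.4464, 0.2681, 0.0016]
tool_rot: [-179.9, 7.6, 18.0]
force: [-0.0, 0.2, 0.2]
grip_width: 0.0341
```

```bash
python3 - <<'E'
from h import *
stat()
T,o=wristpose(); c=env.read_camera("wrist"); cv2.imwrite("pics/w36.png",c["img"][:,:,::-1])
E
```

```text
t 34.57 pos [0.4464 0.2681 0.0016] rot [-179.86    7.64   17.96] ring [0.545 0.301] 
 F along x,y tool: 0.03 -0.18 Fz 0.19 M [-0.024 -0.007  0.024] Tnut cw(sideF only/with Mz) -0.013 0.011 q [-57.8  21.9  29.9 107.9 -14.   61.3 -93.4] w 0.0341
```

View pics/w36.png

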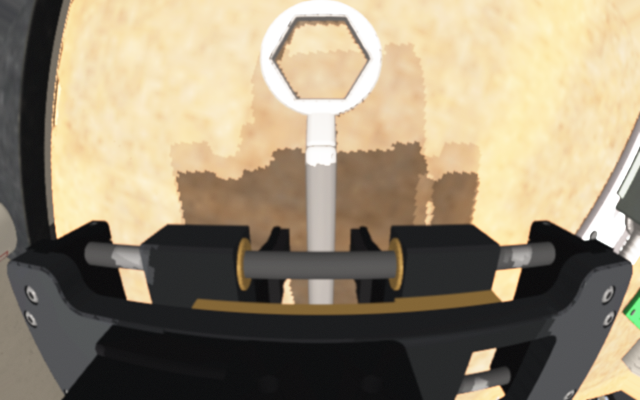

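The spanner is released and lies clear of both fingers, which straddle it evenly. Lifting straight up.

servo_tool:
  moves: "-0.001 0 -0.006 0 0 0 0.2; -0.001 0 -0.01 0 0 0 0.2; -0.002 0 -0.015 0 0 0 0.2; -0.002 0 -0.02 0 0.06 0 0.2; -0.002 0 -0.02 0 0.06 0 0.2; 0 0 -0.02 0 0.06 0 0.2; 0 0 -0.02 0 0.06 0 0.2; 0 0 0 0 0 0 0.2; 0 0 0 0 0 0 0.2"

```text
time_s: 35.37
tool_pos: [0.4505, 0.2683, 0.1229]
tool_rot: [-179.8, 0.4, 17.8]
force: [0.5, 0.0, -1.0]
grip_width: 0.0352
```

```bash
python3 - <<'E'
from h import *
stat()
T,o=wristpose(); c=env.read_camera("wrist"); cv2.imwrite("pics/w37.png",c["img"][:,:,::-1])
s=env.read_camera("scene"); cv2.imwrite("pics/s37.png",s["img"][:,:,::-1])
t=env.read_camera("top"); cv2.imwrite("pics/t37.png",t["img"][:,:,::-1])
E
```

```text
t 35.37 pos [0.4505 0.2683 0.1229] rot [-179.82    0.4    17.83] ring [0.5491 0.301 ] 
 F along x,y tool: 0.44 0.13 Fz -1.04 M [-0.067  0.186 -0.032] Tnut cw(sideF only/with Mz) -0.125 -0.158 q [ -63.3    7.2   32.1  107.9   -4.4   66.5 -101.7] w 0.0352
```

View pics/w37.png

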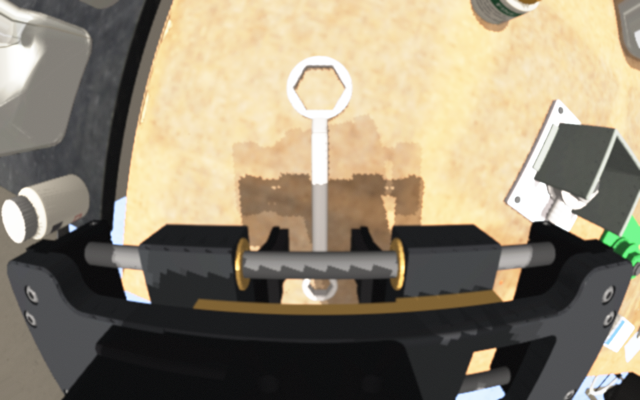

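View pics/s37.png

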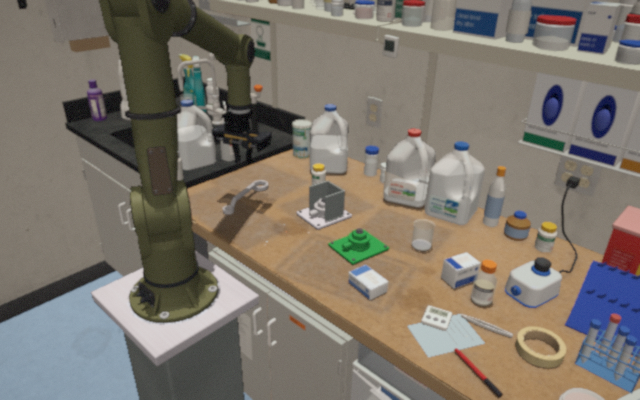

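View pics/t37.png

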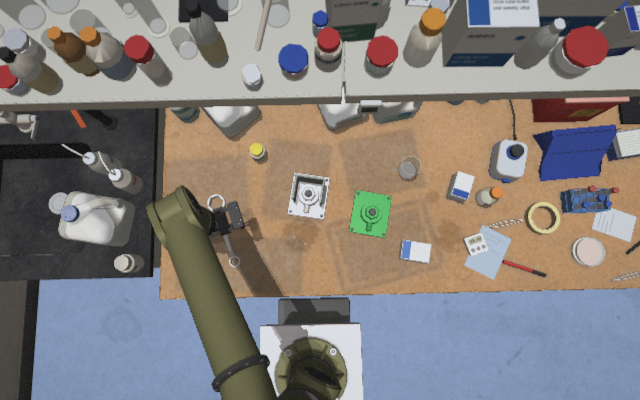

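```bash
python3 - <<'E'
from h import *
T,o=wristpose(); c=env.read_camera("wrist")
for n,u,v in [("ringtop",319,60),("L",291,86),("R",347,86),("h",320,140),("h",320,200),("small",319,282)]: p=ptool(c,u,v); print(n,(T[:3,:3]@p+T[:3,3]).round(4))
print(o["joint_velocities"],o["force"])
print(env.sign_off())
E
```

```text
ringtop [0.5664 0.3065 0.0149]
L [0.536  0.3232 0.0138]
R [0.5513 0.2753 0.0149]
h [0.4982 0.2836 0.0355]
h [0.4483 0.2675 0.035 ]
small [ 0.349   0.2366 -0.0017]
[ 0.06364215  1.16113527 -0.13765874  0.60449271 -0.02982434 -0.07312791
 -0.0163839 ] [-0.63573335 -0.00124005 -0.61821265]
the job is handed in; nothing more can be done
None
```

I tightened the gland nut with the spanner's large ring in three clockwise bites, lifting the ring clear of the nut between them. I then laid the spanner back and handed the job in at about 35 s of the 72 s. Sign-off gave no verdict.

**Torque:** the nut dragged at about 0.37 N m, then the resistance rose steeply. I stopped at about 1.9 N m, within the 1.2–2.4 N m window. Depending on where the wrist torque is referenced, this could be off by about 0.2 N m either way.

**Nut angle:** from the ring angles and the last picture, the nut stands at about 2.65 rad, give or take 0.05. I could not read the joint directly.

**Last checks:**
- **Spanner:** it lies flat (ring tops about 15 mm up, handle about 35 mm) and released, within about 10 mm of where it lay.
- **Bystanders:** the pot, beaker and carton show at the same places in the top view.
- **Hand:** it is about 120 mm up and free of everything. The last reading showed about 1 °/s of settling.

**What disagreed or failed on the way:**
- **First grasp closed on air:** both cameras put the fingertips about 25 mm higher than the stated tool frame. I regrasped lower and it held.
- **First seating missed:** the ring landed on the nut's top, pushed with about 8 N, and tilted about 8° in the grip. It then swung over the nut without turning it. I lifted off, tilted the hand to level the ring, and reseated it properly.

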